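# Hold a kiln post in the saw board, up against its length stop, for sawing

### The job

Take the loose kiln post and lay it on the bed of the saw board along the fence, then slide it along the fence until you feel its end come up firmly against the length stop, without shifting the stop from its setting. Then hold it there for the saw with one firm diagonal push, flat down on the bed and back against the fence at the same time (10 to 20 N each way), its end still touching the stop. Finish while holding it with that push, do not let go; leave the other things where they are.

Things in the scene. Friction and masses are not known exactly. Their poses are not given: they have to be found in the camera images.
- kiln_post: The workpiece: a loose, buff, square kiln post lying on the table, 45 mm wide (its x), 180 mm long (its y), 45 mm high (z), with a 22 mm bore right through its length; about 0.4 to 0.6 kg. It is the same either way round; treat it as solid. Origin: centre of the underside.
- bed: The flat wooden bed of the saw board, a wooden sawing jig that stands fixed on the table. Its frame is the frame of the whole board: origin at table height, x points across the bed towards the fence, y along the fence towards the length stop, z up. The bed reaches from x = -55 to +55 mm and from y = -155 to +110 mm; its top is 22 mm above the table. The post may stick out over the end away from the stop.
- fence: The straight wooden fence on the far side of the bed, 18 mm high above the bed top (lower than the post, so that the upper part of a post lying against it can be gripped over it), 35 mm thick, from x = +20 to +55 mm over the bed's length, with a saw slot 120 mm from the origin on the side away from the stop. Same frame as bed.
- length_stop: The length stop: a wooden block 26 mm long, 40 mm wide and about 20 mm high above the bed, with a strap over the fence and a brass wing screw (up to 40 mm above the bed, over the fence). It sits beside the fence near its left end, is set somewhere along the fence and is held only by the friction of its screw: a push of more than 30 N along the fence shifts it. Same axes as bed.
- fence_face (a point): Point on the line where the fence's working face meets the bed top; axes as the bed (x into the fence, y along it towards the stop, z up). A post lying home against the fence has its origin at x = -22.5 mm and z = 0 in this frame.
- stop_face (a point): Point of the stop's working face at the level of the bed top, 22.5 mm in front of the fence's face; axes as the bed. A post whose end touches the stop has its origin at y = -90 mm in this frame.
- pot_lid: Bystander: white pot lid with a knob, 73 mm across, 44 mm high, lying behind the board on the left.
- stamp: Bystander: a small turned wooden stamp, 21 mm across, 56 mm high, standing on the left of the work.

How it is judged:
By the outcome, as a careful person would: the job done as asked, in the order asked, and still so for the second after the job is handed in, while the arm keeps its last pose, push and grip.
It also fails if it takes over 72 s, if anything falls off the work surface, if the arm or the gripper's body presses on something with over 40 N, if the wrist force passes 120 N, or if a joint passes its speed limit or range.

### The arm

A 6-joint arm with a two-finger parallel gripper is mounted at the origin on a cart in front of the work surface, level with it; the furniture and walls round the work are solid. World frame = base frame: x ahead of the robot, y to its left, z up, the work surface at z = 0. Lengths are in m, angles in rad, forces in N, time in s.
With the tool pointing down it reaches from about 0.275 to 0.725 m from the base axis. Payload 15.9 kg.
Tool frame: the origin (TCP) lies midway between the tips of the shut fingers; the grasp point (between the pads) lies 19 mm behind it; y points along the fingers, z is the direction in which the jaws open and shut, and the axes are right-handed (so a half turn about y gives the same grasp; the last joint's range is limited). The gripper opens to 85 mm and grips with 20 to 120 N. Pads are 22 mm wide; open, the fingers measure 114 mm over their backs; the gripper's body (76 mm by 85 mm) begins 54 mm behind the grasp point. The pads swing forward as they close: fully open they stand 13 mm farther back than shut.
Start: joints at [-1.289, 0.213, -0.034, 1.323, 0, 1.571], TCP at [0.139, -0.48, 0.231] pointing down, gripper open.
Joint ranges: [-2.98, 2.98], [-0.74, 1.72], [-1.14, 1.35], [-2.1, 2.04], [-1.57, 1.44], [-3.14, 3.14]. Speed limits (rad/s): [1.89, 1.89, 2.39, 2.57, 3.14, 3.14].

### API

Orientations are given as a rotation vector (axis times angle).
In Python, from plant import r gives the robot as it stands. The module is installed in compiled form; this text tells all that it offers.
- The arm moves only by the shell command python3 -m creep 'ROWS' [OPENING] [FORCE]. ROWS is JSON, a list of rows, each an object of numbers: "tx", "ty", "tz": the shift along the tool's x, y, z in units of 30 mm (1.0 is 30 mm); "wx", "wy", "wz": the turn, a rotation vector about the tool's x, y, z in units of 6 degrees (1.0 is 6 degrees). A call has 1 to 12 rows; each row shifts and turns the pose as measured when the row begins, along the tool's axes as they then stand; what a row does not reach is not made up. A row lasts 1/12 s, in which the tool goes at most 41.7 mm and 7.16 degrees, less where a joint would pass 70% of its speed; a pose out of reach is approached as far as the arm can. A call is refused whole if a number of a shift passes 1 or a number of a turn 1, either way. A call with a gripper value outside its range is refused whole. OPENING is the finger opening in mm, from 0 to 85.4, set as the call begins (- or left out, the last holds). The fingers move at their own pace and stop on an object; FORCE is the grip in N (left out, the last holds). Time passes only in rows, so rows that do not move let the fingers close. It gives the time, the measured TCP pose, the force and the opening at its end, in the units of the state.
- r.sense(): the state, without advancing time (a new reading comes with each control period).
- r.read_camera(name): name is "scene" or "side" or "wrist"; returns the picture (480x640x3 uint8, red, green, blue); there is no depth.
- r.camera_info(name): a dict with "intrinsics" (3x3 intrinsics, pixels), "D" ([k1, k2, p1, p2, k3] as OpenCV has them; the pictures are not rectified), "view" (4x4, takes a point from world to camera coordinates). Camera axes: x right, y down, z forward; pixel columns grow to the right and rows downward; lengths in m; the calibration is good to about 2 mm. A picture is of the moment at which its call begins: read the wrist's pose just before it. camera_info takes no time and is no camera call; for the wrist camera it gives the pose at the moment of the call.
- r.sign_off(): hands the job in, once; it reports no verdict.
The state is a dict: "time_s": time; "q": joint angles; "dq": joint speeds; "effort": joint torques, N m; "ee_pos": TCP position; "tcp_rot": TCP orientation; "force": force on the tool from outside, world axes, zero at the start; "ft_torque": the same for the moment, N m; "grip_width": finger opening in m.
Only numpy, scipy, OpenCV 4.12 (cv2) and the standard library are available. Lean on these libraries where they do the work, as an engineer would, in place of code of your own. Each camera call takes 0.05 s, during which the arm holds its last target.

## Working session

There is one attempt and no reset: what is moved stays moved. The work goes in short steps, Python scripts to look and compute and a shell command to move; the robot and the scene stay as the last step left them, time stands still between calls to the robot, and variables do not carry over. Pictures are saved under pics/ and viewed, and the job is handed in when it is done.

```bash
mkdir -p pics; ls; python3 - <<'E'
from plant import r
import cv2
s=r.sense(); print({k:s[k] for k in s})
for n in ("scene","side","wrist"):
    i=r.camera_info(n); print(n,i)
    cv2.imwrite(f"pics/{n}0.png",r.read_camera(n)[:,:,::-1])
E
```

```text
pics
{'time_s': 0.0, 'q': array([-1.28901792e+00,  2.13335918e-01, -3.50613808e-02,  1.32350095e+00,
       -1.63726704e-05,  1.57079387e+00]), 'dq': array([ 0.00031387, -0.00037377, -0.00064172,  0.00128312,  0.00013097,
       -0.00060809]), 'effort': array([ 1.44494232e-03, -6.86159635e+01,  4.87115729e+01,  1.76424184e-02,
        1.17795616e-04,  6.00944446e-06]), 'ee_pos': array([ 0.13893189, -0.47995336,  0.23082537]), 'tcp_rot': array([-0.293834 ,  2.07161  , -2.0693333]), 'force': array([-1.09022654,  0.43021801,  0.3365376 ]), 'ft_torque': array([ 0.0750025 , -0.00168433, -0.03323501]), 'grip_width': 0.08500246671496893}
scene {'intrinsics': array([[555.03268668,   0.        , 313.13337368],
       [  0.        , 555.03268668, 224.61612148],
       [  0.        ,   0.        ,   1.        ]]), 'D': array([0.04323636, 0.        , 0.        , 0.        , 0.        ]), 'view': array([[-0.8280888 , -0.56009651, -0.02368215,  0.56839285],
       [-0.34526601,  0.54283786, -0.76558372,  0.16144866],
       [ 0.44165634, -0.62579467, -0.64290024,  0.71247506],
       [ 0.        ,
[... 450 characters left out ...]
.92477054, -0.33384505,  0.88702321],
       [ 0.        ,  0.        ,  0.        ,  1.        ]])}
wrist {'intrinsics': array([[349.58120362,   0.        , 320.79352746],
       [  0.        , 349.58120362, 234.59641785],
       [  0.        ,   0.        ,   1.        ]]), 'D': array([0.00999864, 0.        , 0.        , 0.        , 0.        ]), 'view': array([[ 2.78732423e-01, -9.60368801e-01, -4.31598220e-05,
        -4.98757720e-01],
       [-9.23935807e-01, -2.68170561e-01,  2.72813442e-01,
        -3.48219238e-02],
       [-2.62013092e-01, -7.60020747e-02, -9.62066954e-01,
         3.77487175e-01],
       [ 0.00000000e+00,  0.00000000e+00,  0.00000000e+00,
         1.00000000e+00]])}
```

View pics/scene0.png

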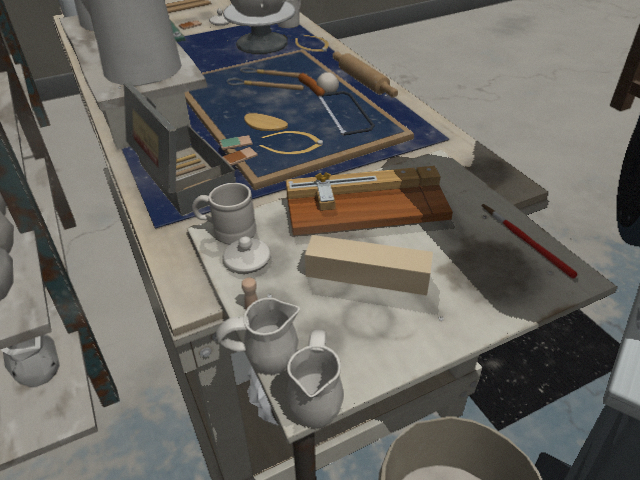

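View pics/side0.png

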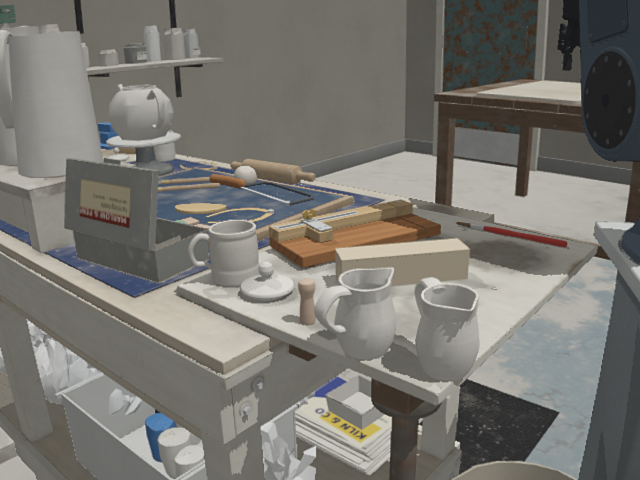

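View pics/wrist0.png

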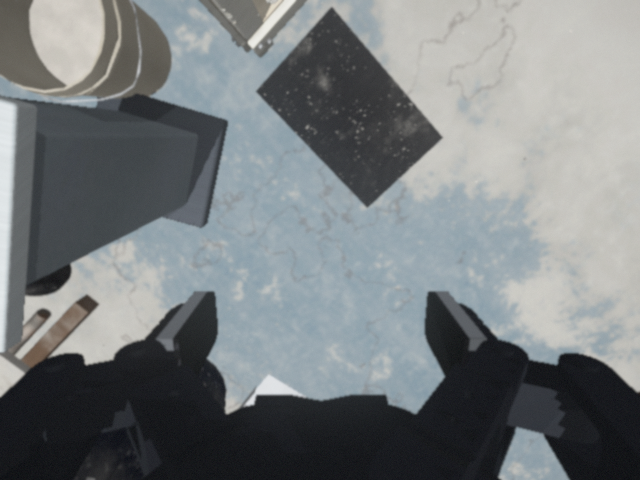

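```bash
python3 - <<'E'
import cv2
a=cv2.imread("pics/scene0.png"); cv2.imwrite("pics/s_crop.png",cv2.resize(a[150:310,260:460],None,fx=4,fy=3.75,interpolation=cv2.INTER_CUBIC)[:600])
b=cv2.imread("pics/side0.png"); cv2.imwrite("pics/d_crop.png",cv2.resize(b[190:300,260:480],None,fx=3.6,fy=3.6,interpolation=cv2.INTER_CUBIC))
E
```

```text
(no output)
```

View pics/s_crop.png

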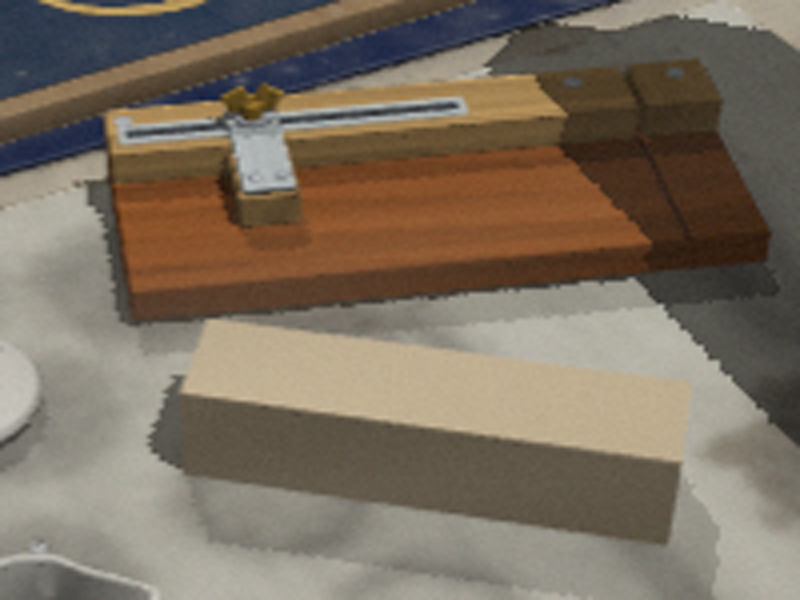

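View pics/d_crop.png

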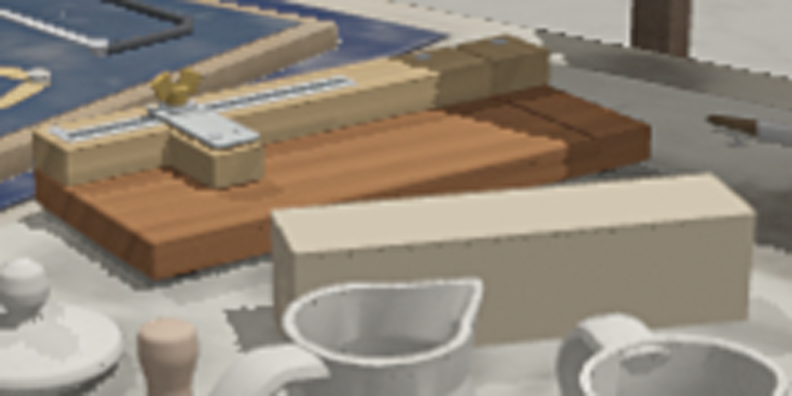

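```bash
cat > h.py <<'E'
import numpy as np,cv2
from plant import r
def ray(cam,px,info=None):
    i=info or r.camera_info(cam); 
    u=cv2.undistortPoints(np.array([px],float).reshape(-1,1,2),np.array(i["intrinsics"]),np.array(i["D"])).reshape(-1,2)
    V=np.array(i["view"]);R=V[:3,:3];c=-R.T@V[:3,3]
    return c,np.c_[u,np.ones(len(u))]@R
def onz(cam,px,z,info=None):
    c,d=ray(cam,px,info); return c+d*((z-c[2])/d[:,2])[:,None]
def two(p1,p2,c1="scene",c2="side"):
    a,d=ray(c1,p1);b,e=ray(c2,p2);d=d[0];e=e[0]
    s=np.linalg.lstsq(np.c_[d,-e],b-a,rcond=None)[0]
    P,Q=a+s[0]*d,b+s[1]*e
    return (P+Q)/2,np.linalg.norm(P-Q)
E
python3 - <<'E'
from h import *
np.set_printoptions(precision=4,suppress=True)
S=lambda L:[(260+x/4,150+y/3.75) for x,y in L]
D=lambda L:[(260+x/3.6,190+y/3.6) for x,y in L]
def show(n,L):
    print(n);print(L)
show("post top",onz("scene",S([(208,320),(690,383),(681,462),(182,393)]),.045))
show("post bot",onz("scene",S([(668,543),(187,472)]),0))
show("post top side",onz("side",D([(273,212),(713,175),(755,212),(293,254)]),.045))
show("bed near L R",onz("scene",S([(130,293),(769,236)]),.022))
show("bed near side",onz("side",D([(155,245),(650,127)]),.022))
show("fence base L R",onz("scene",S([(117,183),(722,135)]),.022))
show("fence base side L,R",onz("side",D([(70,185),(549,90)]),.022))
show("fence top front",onz("scene",S([(113,150),(720,103)]),.040))
show("fence top side",onz("side",D([(68,150),(549,58)]),.04))
show("fence back top",onz("scene",S([(106,112),(700,60)]),.040))
show("stop bot L R",onz("scene",S([(242,222),(300,220)]),.022))
show("stop bot side L,R",onz("side",D([(213,188),(263,178)]),.022))
show("stop top R",onz("scene",S([(238,196),(298,193)]),.042))
show("stop top R side",onz("side",D([(211,158),(262,148)]),.042))
E
```

```text
post top
[[0.577  0.1628 0.045 ]
 [0.4098 0.0998 0.045 ]
 [0.3943 0.1407 0.045 ]
 [0.5609 0.2033 0.045 ]]
post bot
[[0.3946 0.1393 0.    ]
 [0.5616 0.2016 0.    ]]
post top side
[[0.5793 0.1604 0.045 ]
 [0.4109 0.0965 0.045 ]
 [0.3961 0.1368 0.045 ]
 [0.5651 0.2023 0.045 ]]
bed near L R
[[ 0.6284  0.1436  0.022 ]
 [ 0.4309 -0.0274  0.022 ]]
bed near side
[[ 0.6301  0.1434  0.022 ]
 [ 0.4347 -0.0309  0.022 ]]
fence base L R
[[ 0.6781  0.0839  0.022 ]
 [ 0.4776 -0.0857  0.022 ]]
fence base side L,R
[[ 0.6814  0.0794  0.022 ]
 [ 0.4832 -0.0818  0.022 ]]
fence top front
[[ 0.6792  0.0837  0.04  ]
 [ 0.4802 -0.0841  0.04  ]]
fence top side
[[ 0.68    0.0852  0.04  ]
 [ 0.4834 -0.0757  0.04  ]]
fence back top
[[ 0.6991  0.0615  0.04  ]
 [ 0.502  -0.1116  0.04  ]]
stop bot L R
[[0.6174 0.0792 0.022 ]
 [0.5979 0.0651 0.022 ]]
stop bot side L,R
[[0.6194 0.0752 0.022 ]
 [0.6003 0.06   0.022 ]]
stop top R
[[0.6147 0.0858 0.042 ]
 [0.5952 0.0709 0.042 ]]
stop top R side
[[0.6164 0.0932 0.042 ]
 [0.5974 0.078  0.042 ]]
```

```bash
python3 - <<'E'
from h import *
from scipy.spatial.transform import Rotation as R
np.set_printoptions(precision=3,suppress=True)
s=r.sense(); print(R.from_rotvec(s["tcp_rot"]).as_matrix())
# jugs: rim centre in scene/side
print(two((270,317),(371,290)),two((315,363),(447,305)))
print(onz("scene",[(268,370),(315,424),(342,390),(298,320)],0))
# lid and stamp
print(two((249,285),(307,284)),two((246,243),(265,271)))
from numpy import array
Rs=R.from_rotvec(s["tcp_rot"])
for zsgn in(1,-1):
    a=np.radians(20.8); z=zsgn*np.array([-np.sin(a),np.cos(a),0]); y=np.array([0,0,-1]); x=np.cross(y,z)
    M=R.from_matrix(np.c_[x,y,z]); print(zsgn,np.degrees((Rs.inv()*M).as_rotvec()), x, z)
d=Rs.inv().apply(np.array([.487,.150,.231])-s["ee_pos"]); print("tool shift mm",d*1000)
E
```

```text
[[-0.961 -0.     0.278]
 [-0.278  0.001 -0.961]
 [ 0.    -1.    -0.001]]
(array([0.514, 0.343, 0.072]), np.float64(0.0062753918596378366)) (array([0.432, 0.367, 0.07 ]), np.float64(0.0035057288362646817))
[[0.508 0.366 0.   ]
 [0.417 0.395 0.   ]
 [0.414 0.339 0.   ]
 [0.523 0.279 0.   ]]
(array([0.59 , 0.298, 0.051]), np.float64(0.00338929594439353)) (array([0.665, 0.216, 0.029]), np.float64(0.0031177603531199506))
1 [  0.002 175.348   0.073] [0.935 0.355 0.   ] [-0.355  0.935  0.   ]
-1 [ 0.048 -4.652 -0.001] [-0.935 -0.355 -0.   ] [ 0.355 -0.935 -0.   ]
tool shift mm [-509.524    0.382 -508.367]
```

```bash
python3 -m creep '[{"tx":-0.9,"tz":-0.9},{"tx":-0.9,"tz":-0.9},{"tx":-0.9,"tz":-0.9},{"tx":-0.9,"tz":-0.9,"wy":-0.4},{"tx":-0.9,"tz":-0.9,"wy":-0.4}]' 75 60; python3 -c "
from plant import r;print(r.sense()['q'])"
```

```text
[-1.28899708e+00  2.13210186e-01 -3.48793195e-02  1.32354410e+00
 -8.00781932e-06  1.57076216e+00]validation failed for argument at $[0]...
```

```bash
python3 -m creep '[{"tx":-0.9,"ty":0,"tz":-0.9,"wx":0,"wy":0,"wz":0},{"tx":-0.9,"ty":0,"tz":-0.9,"wx":0,"wy":0,"wz":0},{"tx":-0.9,"ty":0,"tz":-0.9,"wx":0,"wy":-0.4,"wz":0},{"tx":-0.9,"ty":0,"tz":-0.9,"wx":0,"wy":-0.4,"wz":0}]' 75 60; python3 -c "
from plant import r;print(r.sense()['q'])"
```

```text
time_s: 0.48
ee_pos: [0.2104, -0.3455, 0.2284]
tcp_rot: [-0.369, 2.03, -2.024]
force: [1.3, 1.1, 0.8]
grip_width: 0.0748
[-1.02345518e+00  2.10121061e-02 -2.60963078e-01  1.29238262e+00
 -3.77527416e-04  1.75966916e+00]
```

```bash
cat >> h.py <<'E'
from scipy.spatial.transform import Rotation as Rot
def go(p,yawdeg):
    """remaining in tool axes; yawdeg = direction angle of board/post y axis; tool x = -that dir"""
    s=r.sense();a=np.radians(yawdeg);x=-np.array([np.cos(a),np.sin(a),0]);y=np.array([0,0,-1.]);z=np.cross(x,y)
    M=Rot.from_matrix(np.c_[x,y,z]);C=Rot.from_rotvec(s["tcp_rot"])
    print("t %.2f pos"%s["time_s"],np.round(s["ee_pos"],4),"F",np.round(s["force"],1),"w %.4f"%s["grip_width"],"q",np.round(s["q"],3))
    print("units now-axes t",np.round(C.inv().apply(np.array(p)-s["ee_pos"])/.03,2)," goal-axes t",np.round(M.inv().apply(np.array(p)-s["ee_pos"])/.03,2)," w",np.round(np.degrees((C.inv()*M).as_rotvec())/6,2))
E
python3 -c "
from h import *
go([.487,.150,.2],20.8)"
```

```text
t 0.48 pos [ 0.2104 -0.3455  0.2284] F [1.3 1.1 0.8] w 0.0748 q [-1.023  0.021 -0.261  1.292 -0.     1.76 ]
units now-axes t [-14.43   0.97 -12.23]  goal-axes t [-14.48   0.95 -12.17]  w [ 0.03 -0.04  0.01]
```

```bash
python3 -m creep '[{"tx":-0.95,"ty":0,"tz":-0.8,"wx":0,"wy":0,"wz":0},{"tx":-0.95,"ty":0,"tz":-0.8,"wx":0,"wy":0,"wz":0},{"tx":-0.95,"ty":0,"tz":-0.8,"wx":0,"wy":0,"wz":0},{"tx":-0.95,"ty":0,"tz":-0.8,"wx":0,"wy":0,"wz":0},{"tx":-0.95,"ty":0,"tz":-0.8,"wx":0,"wy":0,"wz":0},{"tx":-0.95,"ty":0,"tz":-0.8,"wx":0,"wy":0,"wz":0},{"tx":-0.95,"ty":0,"tz":-0.8,"wx":0,"wy":0,"wz":0},{"tx":-0.95,"ty":0,"tz":-0.8,"wx":0,"wy":0,"wz":0},{"tx":-0.95,"ty":0,"tz":-0.8,"wx":0,"wy":0,"wz":0},{"tx":-0.95,"ty":0,"tz":-0.8,"wx":0,"wy":0,"wz":0}]' 75 60 >/dev/null; python3 -c "
from h import *
go([.487,.150,.2],20.8)
i=r.camera_info('wrist');cv2.imwrite('pics/w1.png',r.read_camera('wrist')[:,:,::-1]);np.save('w1.npy',i['view'])"
```

```text
t 1.32 pos [ 0.3952 -0.0023  0.229 ] F [ 0.2 -1.3  1.2] w 0.0749 q [-8.000e-03 -2.000e-03 -2.820e-01  1.290e+00  2.000e-03  2.776e+00]
units now-axes t [-4.64  0.98 -3.68]  goal-axes t [-4.66  0.97 -3.66]  w [ 0.02 -0.05 -0.01]
```

View pics/w1.png

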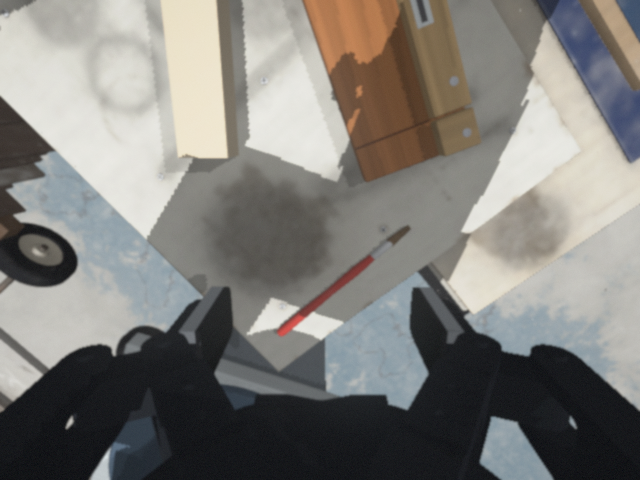

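```bash
python3 -m creep '[{"tx":-0.5,"ty":0,"tz":-0.8,"wx":0,"wy":0,"wz":0},{"tx":-0.5,"ty":0,"tz":-0.8,"wx":0,"wy":0,"wz":0},{"tx":-0.4,"ty":0,"tz":-0.7,"wx":0,"wy":0,"wz":0},{"tx":0,"ty":0,"tz":0,"wx":0,"wy":0,"wz":0}]' 75 60 >/dev/null; python3 -c "
from h import *
go([.487,.150,.2],20.8)
i=r.camera_info('wrist');cv2.imwrite('pics/w2.png',r.read_camera('wrist')[:,:,::-1]);np.save('w2.npy',i['view'])"
```

```text
t 1.70 pos [0.4135 0.0886 0.2281] F [ 0.1  0.3 -0.2] w 0.0754 q [ 0.208  0.055 -0.226  1.289  0.004  2.983]
units now-axes t [-3.02  0.95 -1.03]  goal-axes t [-3.02  0.94 -1.04]  w [ 0.04  0.03 -0.01]
```

View pics/w2.png

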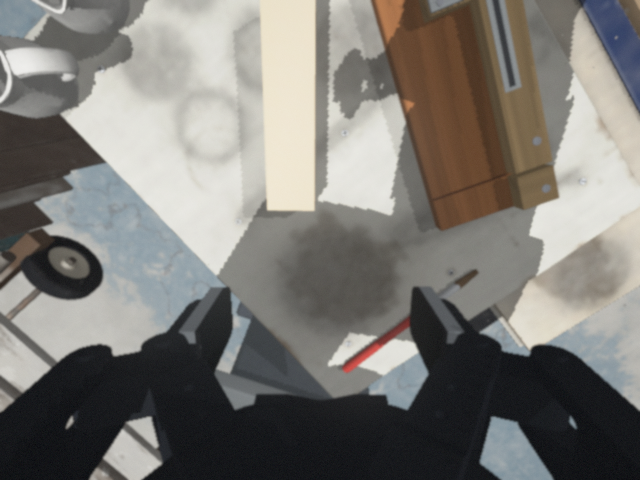

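```bash
python3 - <<'E'
import cv2
a=cv2.imread("pics/w2.png"); cv2.imwrite("pics/w2c.png",cv2.resize(a[0:240,250:570],None,fx=2.5,fy=2.5,interpolation=cv2.INTER_CUBIC))
E
```

```text
(no output)
```

View pics/w2c.png

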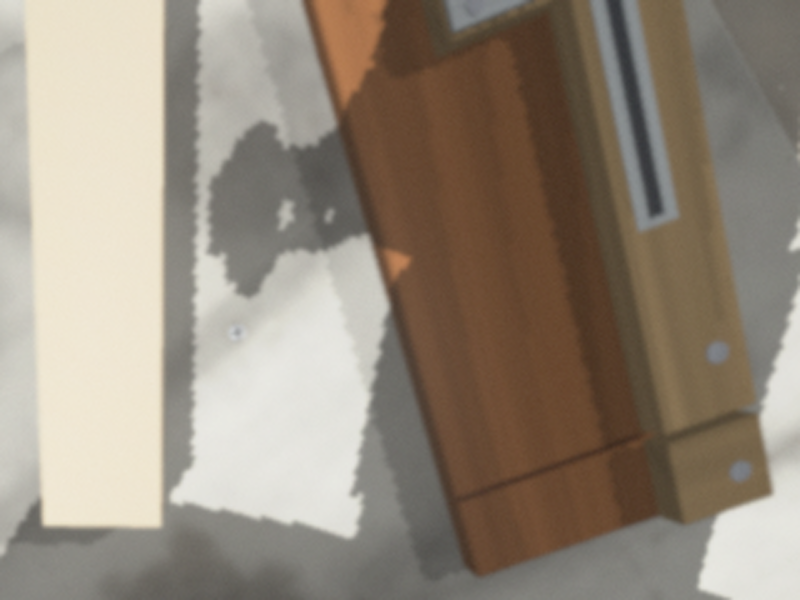

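```bash
python3 - <<'E'
from h import *
np.set_printoptions(precision=4,suppress=True)
i=r.camera_info('wrist'); i['view']=np.load('w2.npy')
C=lambda L:[(250+x/2.5,y/2.5) for x,y in L]
p=onz('w',C([(42,526),(163,526),(25,0),(164,0)]),.045,i);print(p)
for a,b in((0,2),(1,3)): d=p[b]-p[a];print(np.degrees(np.arctan2(d[1],d[0])))
c=(p[0]+p[1])/2;print("near mid",c,"width",np.linalg.norm(p[0]-p[1]),"centre@20.8",c+.09*np.array([np.cos(np.radians(20.8)),np.sin(np.radians(20.8)),0]))
print("bed corner",onz('w',C([(477,575)]),.022,i))
for n,L,z in(("base",[(550,10),(657,515)],.022),("ftop",[(575,0),(685,522)],.040),("stop bot",[(438,58),(548,8)],.022)):
    q=onz('w',C(L),z,i);d=q[1]-q[0];print(n,q,np.degrees(np.arctan2(d[1],d[0])))
O=np.array([.584,.0303]);a=np.radians(40.9);yb=np.array([np.cos(a),np.sin(a)]);xb=np.array([yb[1],-yb[0]])
for n,L,z in(("bed corner",[(477,575)],.022),("base",[(550,10),(657,515)],.022),("ftop",[(575,0),(685,522)],.040),("stop bot",[(438,58),(548,8)],.022)):
    q=onz('w',C(L),z,i)[:,:2]-O; print(n,"board xy mm",np.c_[q@xb,q@yb]*1000)
E
```

```text
[[0.3962 0.1384 0.045 ]
 [0.4127 0.0956 0.045 ]
 [0.5588 0.1988 0.045 ]
 [0.5749 0.1568 0.045 ]]
20.36993147173309
20.660138988616353
near mid [0.4044 0.117  0.045 ] width 0.04586871211601214 centre@20.8 [0.4885 0.149  0.045 ]
bed corner [[ 0.4352 -0.0335  0.022 ]]
base [[ 0.6265  0.0337  0.022 ]
 [ 0.4836 -0.0897  0.022 ]] -139.1867255595306
ftop [[ 0.6242  0.0316  0.04  ]
 [ 0.4848 -0.0904  0.04  ]] -138.8281021468678
stop bot [[0.5995 0.0635 0.022 ]
 [0.6268 0.0346 0.022 ]] -46.63072461627189
bed corner board xy mm [[ -49.204  -154.2594]]
base board xy mm [[  25.2327   34.3392]
 [  24.947  -154.4285]]
ftop board xy mm [[  25.3725   31.248 ]
 [  26.2518 -154.0383]]
stop bot board xy mm [[-14.9157  33.4594]
 [ 24.7214  35.1687]]
```

```bash
python3 -m creep '[{"tx":-0.8,"ty":0.2,"tz":-0.25,"wx":0,"wy":0,"wz":0},{"tx":-0.8,"ty":0.5,"tz":-0.25,"wx":0,"wy":0,"wz":0},{"tx":-0.7,"ty":0.8,"tz":-0.25,"wx":0,"wy":0,"wz":0},{"tx":-0.6,"ty":0.8,"tz":-0.2,"wx":0,"wy":0,"wz":0},{"tx":0,"ty":0.8,"tz":0,"wx":0,"wy":0,"wz":0},{"tx":0,"ty":0,"tz":0,"wx":0,"wy":0,"wz":0}]' 75 60 >/dev/null; python3 -c "
from h import *
go([.488,.1495,.019],20.6)
i=r.camera_info('wrist');cv2.imwrite('pics/w3.png',r.read_camera('wrist')[:,:,::-1]);np.save('w3.npy',i['view'])"
```

```text
t 2.25 pos [0.4876 0.1443 0.1329] F [-1.5 -1.3 -1.5] w 0.0752 q [ 2.860e-01  2.670e-01 -2.170e-01  1.084e+00  2.000e-03  3.063e+00]
units now-axes t [-0.06  3.8  -0.15]  goal-axes t [-0.07  3.8  -0.16]  w [ 0.02  0.05 -0.03]
```

View pics/w3.png

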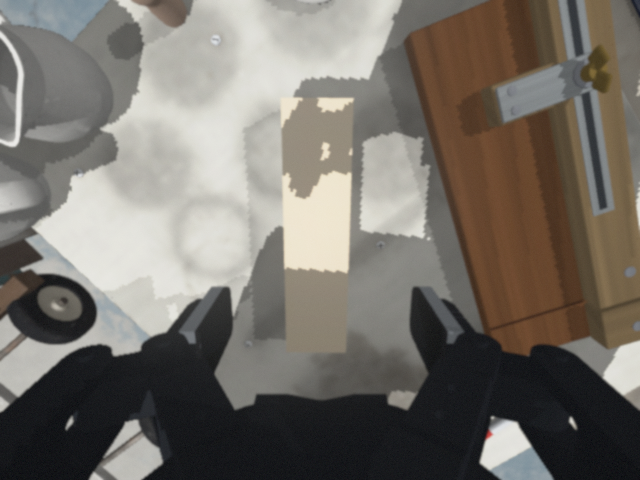

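```bash
python3 - <<'E'
from h import *
np.set_printoptions(precision=4,suppress=True)
i=r.camera_info('wrist'); i['view']=np.load('w3.npy')
p=onz('w',[(281,97),(354,98),(347,352),(286,351)],.045,i);print(p,p.mean(0))
f=(p[0]+p[1]-p[2]-p[3])/2;print(np.linalg.norm(f),np.degrees(np.arctan2(f[1],f[0])))
O=np.array([.5866,.0273]);a=np.radians(40.9);yb=np.array([np.cos(a),np.sin(a)]);xb=np.array([yb[1],-yb[0]])
for n,L,z in(("bed near edge",[(405,38),(494,352)],.022),("stop",[(498,126)],.022),("stoptop",[(498,126)],.042),("ftop",[(543,45),(600,345)],.040)):
    q=onz('w',L,z,i)[:,:2]-O; print(n,np.c_[q@xb,q@yb]*1000)
go(list(p.mean(0)[:2])+[.019],20.6)
E
```

```text
[[0.5652 0.2012 0.045 ]
 [0.5807 0.1591 0.045 ]
 [0.4133 0.0957 0.045 ]
 [0.3977 0.1389 0.045 ]] [0.4892 0.1488 0.045 ]
0.1788166350358996 20.580802102381835
bed near edge [[ -58.453   106.3626]
 [ -54.5572 -142.5129]]
stop [[-13.4978  32.2237]]
stoptop [[-22.7326  34.997 ]]
ftop [[  13.1634   71.3539]
 [  16.557  -148.3833]]
t 2.30 pos [0.4882 0.1444 0.1351] F [-0.8 -0.3  0.6] w 0.0751 q [ 0.286  0.265 -0.213  1.087  0.002  3.063]
units now-axes t [-0.06  3.87 -0.12]  goal-axes t [-0.08  3.87 -0.13]  w [ 0.02  0.05 -0.05]
```

```bash
python3 -m creep '[{"tx":-0.07,"ty":0.8,"tz":-0.13,"wx":0,"wy":0,"wz":0},{"tx":0,"ty":0.9,"tz":0,"wx":0,"wy":0,"wz":0},{"tx":0,"ty":0.9,"tz":0,"wx":0,"wy":0,"wz":0},{"tx":0,"ty":0.6,"tz":0,"wx":0,"wy":0,"wz":0},{"tx":0,"ty":0.3,"tz":0,"wx":0,"wy":0,"wz":0},{"tx":0,"ty":0,"tz":0,"wx":0,"wy":0,"wz":0}]' 75 60 >/dev/null; python3 -c "
from h import *
go([.4892,.1488,.019],20.6)"
```

```text
t 2.80 pos [0.4937 0.1459 0.037 ] F [0.3 0.6 0.2] w 0.0750 q [ 2.860e-01  3.510e-01 -3.630e-01  8.400e-01  2.000e-03  3.067e+00]
units now-axes t [ 0.12  0.6  -0.14]  goal-axes t [ 0.11  0.6  -0.14]  w [ 0.    0.01 -0.15]
```

```bash
python3 -m creep '[{"tx":0.1,"ty":0.4,"tz":-0.14,"wx":0,"wy":0,"wz":-0.15},{"tx":0,"ty":0.3,"tz":0,"wx":0,"wy":0,"wz":0},{"tx":0,"ty":0,"tz":0,"wx":0,"wy":0,"wz":0},{"tx":0,"ty":0,"tz":0,"wx":0,"wy":0,"wz":0}]' 75 60 >/dev/null; python3 -c "
from h import *
go([.4892,.1488,.019],20.6)"
```

```text
t 3.13 pos [0.4918 0.149  0.0188] F [ 0.2  0.7 -0.7] w 0.0748 q [ 0.294  0.38  -0.374  0.813  0.     3.076]
units now-axes t [ 0.08 -0.01 -0.03]  goal-axes t [ 0.08 -0.01 -0.03]  w [ 0.   -0.   -0.04]
```

Close with a firm grip.

```bash
python3 -m creep '[{"tx":0.08,"ty":0,"tz":-0.03,"wx":0,"wy":0,"wz":0},{"tx":0,"ty":0,"tz":0,"wx":0,"wy":0,"wz":0},{"tx":0,"ty":0,"tz":0,"wx":0,"wy":0,"wz":0},{"tx":0,"ty":0,"tz":0,"wx":0,"wy":0,"wz":0},{"tx":0,"ty":0,"tz":0,"wx":0,"wy":0,"wz":0},{"tx":0,"ty":0,"tz":0,"wx":0,"wy":0,"wz":0},{"tx":0,"ty":0,"tz":0,"wx":0,"wy":0,"wz":0},{"tx":0,"ty":0,"tz":0,"wx":0,"wy":0,"wz":0}]' 30 80 ; python3 -c "
from h import *
go([.4892,.1488,.019],20.6)
cv2.imwrite('pics/w4.png',r.read_camera('wrist')[:,:,::-1]);cv2.imwrite('pics/d4.png',r.read_camera('side')[:,:,::-1])"
```

```text
time_s: 3.8
ee_pos: [0.4894, 0.1491, 0.0205]
tcp_rot: [-0.363, 2.024, -2.023]
force: [0.8, -0.2, -3.7]
grip_width: 0.0437
t 3.80 pos [0.4894 0.1491 0.0205] F [ 0.8 -0.2 -3.7] w 0.0437 q [ 0.296  0.373 -0.38   0.813 -0.     3.078]
units now-axes t [0.01 0.05 0.01]  goal-axes t [0.01 0.05 0.01]  w [-0.    0.   -0.05]
```

View pics/w4.png

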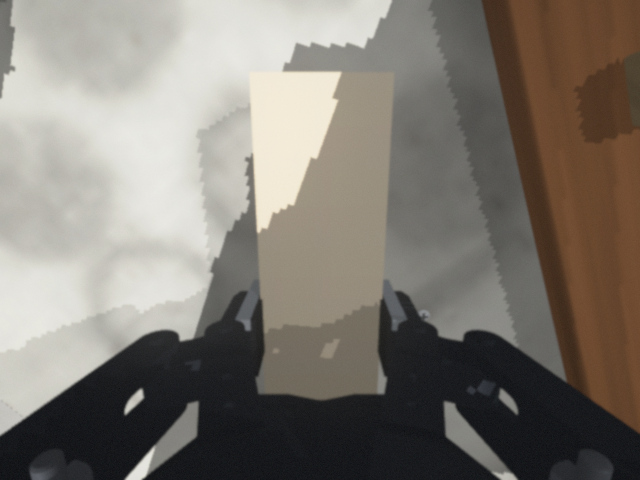

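View pics/d4.png

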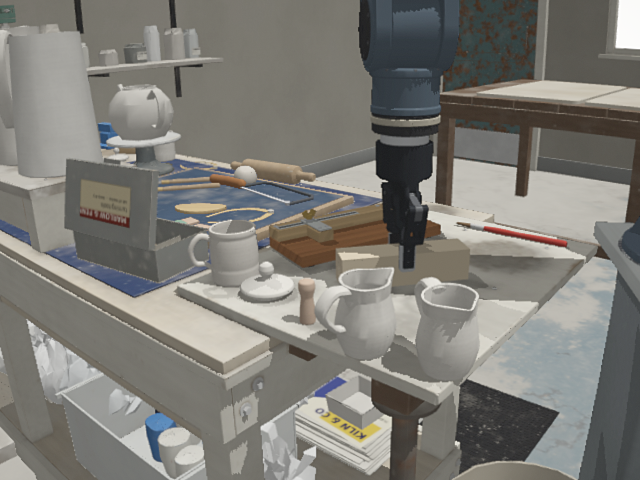

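```bash
python3 -m creep '[{"tx":0,"ty":-0.3,"tz":0,"wx":0,"wy":0,"wz":0},{"tx":0,"ty":-0.6,"tz":0,"wx":0,"wy":0,"wz":0},{"tx":0,"ty":-0.8,"tz":0,"wx":0,"wy":0,"wz":0},{"tx":0,"ty":-0.8,"tz":0,"wx":0,"wy":0,"wz":0},{"tx":0,"ty":-0.6,"tz":0,"wx":0,"wy":0,"wz":0},{"tx":0,"ty":0,"tz":0,"wx":0,"wy":0,"wz":0}]' 30 80 ; python3 -c "
from h import *
go([.5134,-.0197,.1],41)
cv2.imwrite('pics/d5.png',r.read_camera('side')[:,:,::-1])"
```

```text
time_s: 4.4
ee_pos: [0.4873, 0.1484, 0.1188]
tcp_rot: [-0.366, 2.025, -2.025]
force: [1.2, 0.4, -3.7]
grip_width: 0.0438
t 4.40 pos [0.4873 0.1484 0.1188] F [ 1.2  0.4 -3.7] w 0.0438 q [ 0.296  0.28  -0.237  1.053 -0.     3.078]
units now-axes t [1.16 0.63 5.55]  goal-axes t [3.02 0.63 4.8 ]  w [-0.   -3.4  -0.01]
```

View pics/d5.png

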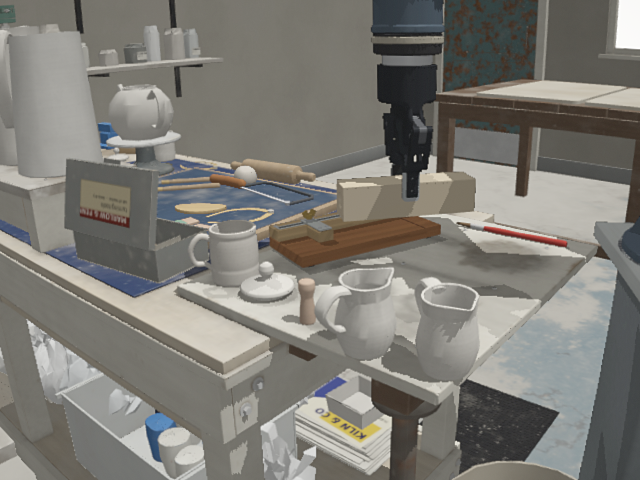

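```bash
python3 -m creep '[{"tx":0.1,"ty":0,"tz":0.5,"wx":0,"wy":-0.4,"wz":0},{"tx":0.2,"ty":0,"tz":0.7,"wx":0,"wy":-0.6,"wz":0},{"tx":0.3,"ty":0,"tz":0.8,"wx":0,"wy":-0.6,"wz":0},{"tx":0.3,"ty":0,"tz":0.8,"wx":0,"wy":-0.6,"wz":0},{"tx":0.4,"ty":0,"tz":0.8,"wx":0,"wy":-0.6,"wz":0},{"tx":0.5,"ty":0,"tz":0.7,"wx":0,"wy":-0.5,"wz":0},{"tx":0.4,"ty":0,"tz":0.4,"wx":0,"wy":0,"wz":0},{"tx":0,"ty":0,"tz":0,"wx":0,"wy":0,"wz":0}]' 30 80 ; python3 -c "
from h import *
go([.5134,-.0197,.1],41)"
```

```text
time_s: 5.12
ee_pos: [0.4993, -0.0143, 0.1082]
tcp_rot: [-0.692, 1.803, -1.798]
force: [0.5, -0.9, -4.0]
grip_width: 0.0437
t 5.12 pos [ 0.4993 -0.0143  0.1082] F [ 0.5 -0.9 -4. ] w 0.0437 q [-0.028  0.277 -0.269  1.033 -0.     2.386]
units now-axes t [-0.23  0.27  0.45]  goal-axes t [-0.23  0.27  0.44]  w [0.05 0.11 0.06]
```

```bash
python3 -m creep '[{"tx":-0.23,"ty":0.3,"tz":0.3,"wx":0,"wy":0.1,"wz":0.05},{"tx":0,"ty":0,"tz":0,"wx":0,"wy":0,"wz":0}]' 30 80 ; python3 -c "
from h import *
go([.5134,-.0197,.1],41)
cv2.imwrite('pics/w6.png',r.read_camera('wrist')[:,:,::-1]);np.save('w6.npy',r.camera_info('wrist')['view']);cv2.imwrite('pics/s6.png',r.read_camera('scene')[:,:,::-1])"
```

```text
time_s: 5.28
ee_pos: [0.5094, -0.0175, 0.0966]
tcp_rot: [-0.679, 1.814, -1.803]
force: [-1.3, 0.3, -5.2]
grip_width: 0.0435
t 5.28 pos [ 0.5094 -0.0175  0.0966] F [-1.3  0.3 -5.2] w 0.0435 q [-0.037  0.304 -0.263  1.01   0.004  2.391]
units now-axes t [-0.05 -0.11  0.14]  goal-axes t [-0.05 -0.11  0.14]  w [ 0.07 -0.02  0.02]
```

View pics/w6.png

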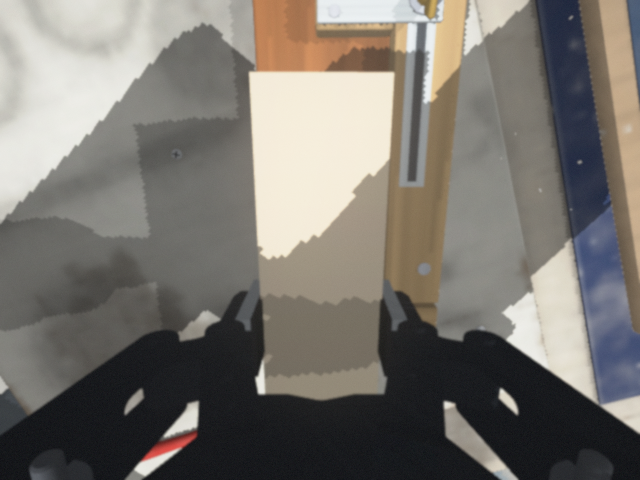

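View pics/s6.png

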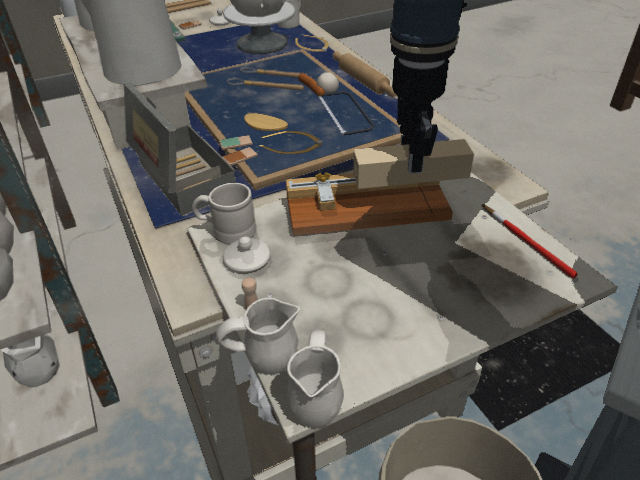

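```bash
python3 - <<'E'
import cv2
a=cv2.imread("pics/w6.png"); cv2.imwrite("pics/w6c.png",cv2.resize(a[0:330,230:480],None,fx=2,fy=1.8,interpolation=cv2.INTER_CUBIC))
E
```

```text
(no output)
```

View pics/w6c.png

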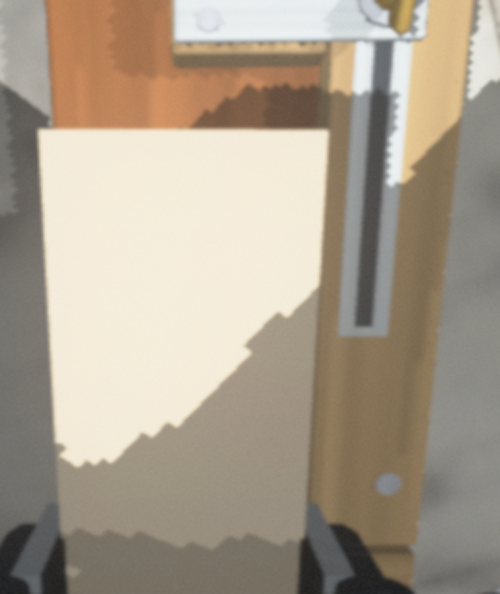

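```bash
python3 - <<'E'
from h import *
np.set_printoptions(precision=4,suppress=True)
i=r.camera_info('wrist'); i['view']=np.load('w6.npy')
C=lambda L:[(230+x/2,y/1.8) for x,y in L]
s=r.sense()
zt=s["ee_pos"][2]-.0205+.045
O=np.array([.5848,.0293]);a=np.radians(41);yb=np.array([np.cos(a),np.sin(a)]);xb=np.array([yb[1],-yb[0]])
for n,L,z in(("fback",[(416,545),(472,40)],.04),("ftopfront",[(327,125),(332,45)],.04),("slot",[(338,335),(355,45)],.04),("bednear",[(52,125),(48,0)],.022),("stop base",[(175,65),(318,65)],.022),("stop top",[(175,55),(322,55)],.042),("post end",[(38,129),(328,130)],zt),("post R",[(308,500),(328,130)],zt),("post L",[(58,500),(38,129)],zt)):
    q=onz('w',C(L),z,i)[:,:2]; d=q[1]-q[0]; q=q-O;print(n,np.degrees(np.arctan2(d[1],d[0])),np.c_[q@xb,q@yb]*1000)
E
```

```text
fback 41.18743673551693 [[  57.2273 -118.6472]
 [  56.7208   36.1631]]
ftopfront 40.878443483056216 [[21.8234 14.7665]
 [21.8666 35.1205]]
slot 41.599360586172125 [[ 28.4753 -45.7714]
 [ 27.6293  35.0954]]
bednear 39.740668227898 [[-52.8015  17.7816]
 [-52.0511  51.9169]]
stop base -49.154955316232815 [[-17.8532  34.582 ]
 [ 21.6439  34.4752]]
stop top -49.16263975211769 [[-17.5457  32.2602]
 [ 19.159   32.156 ]]
post end -49.27154590755707 [[-37.2918   0.8968]
 [  6.9358   0.6872]]
post R 41.30077855885609 [[  7.2906 -66.905 ]
 [  6.9358   0.6872]]
post L 40.73509940240712 [[-37.6058 -67.0242]
 [-37.2918   0.8968]]
```

```bash
python3 -m creep '[{"tx":0,"ty":0,"tz":0.35,"wx":0.07,"wy":0,"wz":0},{"tx":0,"ty":0.5,"tz":0,"wx":0,"wy":0,"wz":0},{"tx":0,"ty":0.6,"tz":0,"wx":0,"wy":0,"wz":0},{"tx":0,"ty":0.35,"tz":0,"wx":0,"wy":0,"wz":0},{"tx":0,"ty":0,"tz":0,"wx":0,"wy":0,"wz":0}]' 30 80 ; python3 -c "
from h import *
go([.519,-.0247,.0425],41)"
```

```text
time_s: 5.8
ee_pos: [0.5167, -0.0243, 0.0537]
tcp_rot: [-0.679, 1.8, -1.806]
force: [-1.4, -0.0, -3.9]
grip_width: 0.0437
t 5.80 pos [ 0.5167 -0.0243  0.0537] F [-1.4 -0.  -3.9] w 0.0437 q [-0.045  0.351 -0.316  0.903 -0.003  2.377]
units now-axes t [-0.05  0.37  0.06]  goal-axes t [-0.05  0.37  0.06]  w [-0.03  0.04  0.02]
```

```bash
python3 -m creep '[{"tx":0,"ty":0.2,"tz":0,"wx":-0.03,"wy":0.04,"wz":0.02},{"tx":0,"ty":0.1,"tz":0,"wx":0,"wy":0,"wz":0},{"tx":0,"ty":0,"tz":0,"wx":0,"wy":0,"wz":0}]' 30 80 ;python3 -m creep '[{"tx":0,"ty":0.07,"tz":0,"wx":0,"wy":0,"wz":0},{"tx":0,"ty":0,"tz":0,"wx":0,"wy":0,"wz":0}]' 30 80 ; python3 -c "
from h import *
go([.519,-.0247,.0425],41)"
```

```text
time_s: 6.05
ee_pos: [0.5171, -0.024, 0.045]
tcp_rot: [-0.675, 1.805, -1.805]
force: [-0.1, 0.5, -3.7]
grip_width: 0.0437
time_s: 6.22
ee_pos: [0.5177, -0.024, 0.0435]
tcp_rot: [-0.674, 1.804, -1.805]
force: [-0.3, -0.6, -3.9]
grip_width: 0.0434
t 6.22 pos [ 0.5177 -0.024   0.0435] F [-0.3 -0.6 -3.9] w 0.0434 q [-0.046  0.362 -0.329  0.878  0.     2.379]
units now-axes t [-0.02  0.03  0.05]  goal-axes t [-0.02  0.03  0.05]  w [-0.01  0.01 -0.02]
```

```bash
python3 -m creep '[{"tx":0,"ty":0.06,"tz":0,"wx":0,"wy":0,"wz":0},{"tx":0,"ty":0,"tz":0,"wx":0,"wy":0,"wz":0}]' 30 80 ;python3 -m creep '[{"tx":0,"ty":0.06,"tz":0,"wx":0,"wy":0,"wz":0},{"tx":0,"ty":0,"tz":0,"wx":0,"wy":0,"wz":0}]' 30 80 ; python3 -c "
from h import *
go([.519,-.0247,.0425],41);print(r.sense()['ft_torque'])"
```

```text
time_s: 6.38
ee_pos: [0.5184, -0.0241, 0.0426]
tcp_rot: [-0.672, 1.802, -1.805]
force: [-0.2, 0.7, -4.6]
grip_width: 0.0436
time_s: 6.55
ee_pos: [0.5189, -0.0242, 0.0429]
tcp_rot: [-0.67, 1.801, -1.805]
force: [-0.6, -0.4, -4.4]
grip_width: 0.0433
t 6.55 pos [ 0.5189 -0.0242  0.0429] F [-0.6 -0.4 -4.4] w 0.0433 q [-0.047  0.362 -0.331  0.873  0.     2.379]
units now-axes t [0.01 0.01 0.02]  goal-axes t [0.01 0.01 0.02]  w [-0.04  0.01 -0.04]
[-0.00218445 -0.00333556 -0.01307305]
```

```bash
for k in 1; do python3 -m creep '[{"tx":0,"ty":0.1,"tz":0,"wx":0,"wy":0,"wz":0}]' 30 80 ;python3 -m creep '[{"tx":0,"ty":0,"tz":0,"wx":0,"wy":0,"wz":0}]' 30 80; done; python3 -m creep '[{"tx":0,"ty":0.1,"tz":0,"wx":0,"wy":0,"wz":0}]' 30 80
```

```text
time_s: 6.63
ee_pos: [0.5195, -0.0243, 0.0421]
tcp_rot: [-0.668, 1.8, -1.806]
force: [-35.9, -1.9, 101.4]
grip_width: 0.0435
time_s: 6.72
ee_pos: [0.5197, -0.0243, 0.0431]
tcp_rot: [-0.667, 1.799, -1.806]
force: [-0.2, 0.7, -4.9]
grip_width: 0.0439
time_s: 6.8
ee_pos: [0.5208, -0.0244, 0.0419]
tcp_rot: [-0.664, 1.797, -1.806]
force: [-10.8, 0.3, 59.4]
grip_width: 0.0438
```

```bash
python3 -m creep '[{"tx":0,"ty":0,"tz":0,"wx":0,"wy":0,"wz":0}]' 30 80;  python3 -c "
from h import *
go([.519,-.0247,.0425],41)"; python3 -m creep '[{"tx":0,"ty":-0.05,"tz":0,"wx":-0.06,"wy":0,"wz":-0.1},{"tx":0,"ty":0,"tz":0,"wx":0,"wy":0,"wz":0}]' 30 80;python3 -c "
from h import *
go([.519,-.0247,.0425],41)
cv2.imwrite('pics/w7.png',r.read_camera('wrist')[:,:,::-1]);np.save('w7.npy',r.camera_info('wrist')['view']);cv2.imwrite('pics/d7.png',r.read_camera('side')[:,:,::-1])"
```

```text
time_s: 6.88
ee_pos: [0.5212, -0.0245, 0.0425]
tcp_rot: [-0.662, 1.796, -1.806]
force: [0.7, 0.6, -4.1]
grip_width: 0.0437
t 6.88 pos [ 0.5212 -0.0245  0.0425] F [ 0.7  0.6 -4.1] w 0.0437 q [-0.047  0.36  -0.334  0.863 -0.     2.379]
units now-axes t [ 0.06 -0.   -0.04]  goal-axes t [ 0.06  0.   -0.04]  w [-0.09  0.   -0.09]
time_s: 7.05
ee_pos: [0.5214, -0.0246, 0.0442]
tcp_rot: [-0.676, 1.802, -1.809]
force: [-0.5, 0.3, -4.4]
grip_width: 0.0434
t 7.05 pos [ 0.5214 -0.0246  0.0442] F [-0.5  0.3 -4.4] w 0.0434 q [-0.045  0.369 -0.316  0.885 -0.003  2.38 ]
units now-axes t [ 0.06  0.06 -0.05]  goal-axes t [ 0.06  0.06 -0.05]  w [-0.03  0.    0.01]
```

View pics/w7.png

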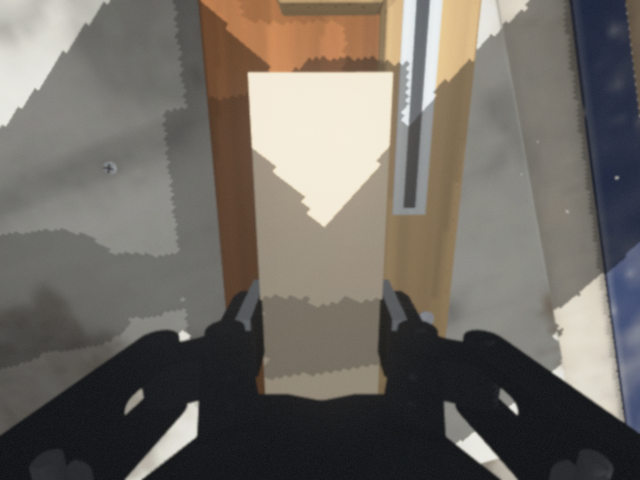

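View pics/d7.png

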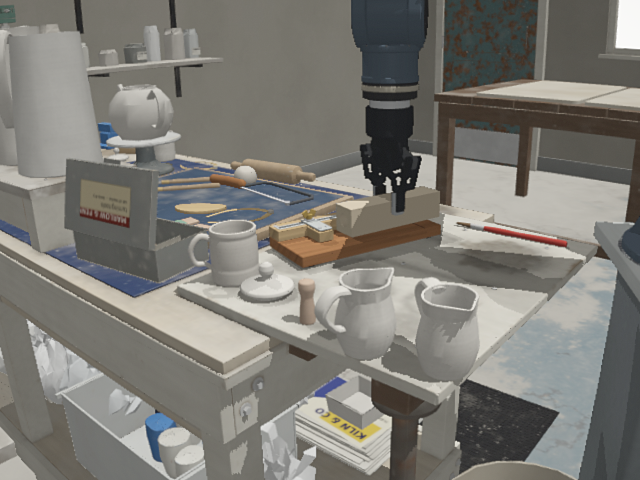

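```bash
python3 -m creep '[{"tx":0,"ty":0.04,"tz":0,"wx":-0.03,"wy":0,"wz":0.01}]' 30 80;python3 -m creep '[{"tx":0,"ty":0.02,"tz":0,"wx":0,"wy":0,"wz":0}]' 30 80;python3 -m creep '[{"tx":0,"ty":0.02,"tz":0,"wx":0,"wy":0,"wz":0}]' 30 80; python3 -m creep '[{"tx":0,"ty":0.02,"tz":0,"wx":0,"wy":0,"wz":0}]' 30 80;python3 -c "
from h import *
go([.519,-.0247,.0425],41)"
```

```text
time_s: 7.23
ee_pos: [0.521, -0.0246, 0.0424]
tcp_rot: [-0.676, 1.806, -1.805]
force: [-3.6, -1.8, 3.0]
grip_width: 0.0435
time_s: 7.32
ee_pos: [0.521, -0.0246, 0.0421]
tcp_rot: [-0.676, 1.806, -1.805]
force: [-12.3, 1.0, 27.4]
grip_width: 0.0435
time_s: 7.4
ee_pos: [0.521, -0.0246, 0.0422]
tcp_rot: [-0.675, 1.806, -1.805]
force: [-9.9, -0.3, 22.0]
grip_width: 0.0434
time_s: 7.48
ee_pos: [0.521, -0.0246, 0.0422]
tcp_rot: [-0.675, 1.806, -1.805]
force: [-7.9, -0.7, 15.0]
grip_width: 0.0438
t 7.48 pos [ 0.521  -0.0246  0.0422] F [-7.9 -0.7 15. ] w 0.0438 q [-4.800e-02  3.710e-01 -3.190e-01  8.810e-01  1.000e-03  2.378e+00]
units now-axes t [ 0.05 -0.01 -0.04]  goal-axes t [ 0.05 -0.01 -0.04]  w [ 0.  0. -0.]
```

```bash
cat >> h.py <<'E'
def bf():
    s=r.sense();a=np.radians(41);yb=np.array([np.cos(a),np.sin(a)]);xb=np.array([yb[1],-yb[0]])
    F=s["force"];p=s["ee_pos"][:2]-np.array([.5848,.0293])
    print("t %.2f board x %.1f y %.1f z %.1f | Fx(b) %.1f Fy(b) %.1f Fz %.1f"%(s["time_s"],p@xb*1e3,p@yb*1e3,s["ee_pos"][2]*1e3,F[:2]@xb,F[:2]@yb,F[2]),"w %.4f"%s["grip_width"],np.round(s["ft_torque"],2))
E
B='python3 -c "from h import *;bf()"'; eval $B
python3 -m creep '[{"tx":0,"ty":0.01,"tz":0.03,"wx":0,"wy":0,"wz":0}]' 30 80 >/dev/null;eval $B
python3 -m creep '[{"tx":0,"ty":0.01,"tz":0.02,"wx":0,"wy":0,"wz":0}]' 30 80 >/dev/null;eval $B
python3 -m creep '[{"tx":0,"ty":0.01,"tz":0.02,"wx":0,"wy":0,"wz":0}]' 30 80 >/dev/null;eval $B
```

```text
t 7.48 board x -1.2 y -83.5 z 42.2 | Fx(b) -4.7 Fy(b) -6.4 Fz 15.0 w 0.0438 [ 0.13  1.15 -0.05]
t 7.57 board x -0.8 y -83.5 z 42.2 | Fx(b) -6.9 Fy(b) -1.8 Fz 6.5 w 0.0438 [1.01 0.66 0.06]
t 7.65 board x -0.6 y -83.4 z 42.2 | Fx(b) -7.0 Fy(b) -2.7 Fz 10.3 w 0.0437 [0.76 1.11 0.04]
t 7.73 board x -0.6 y -83.4 z 42.2 | Fx(b) -8.8 Fy(b) -4.0 Fz 13.4 w 0.0436 [ 0.91  1.44 -0.  ]
```

```bash
B='python3 -c "from h import *;bf()"'
python3 -m creep '[{"tx":0,"ty":0.005,"tz":0.03,"wx":0,"wy":0,"wz":0}]' 30 80 >/dev/null;eval $B
python3 -m creep '[{"tx":0,"ty":0.005,"tz":0.04,"wx":0,"wy":0,"wz":0}]' 30 80 >/dev/null;eval $B
python3 -m creep '[{"tx":0,"ty":0.005,"tz":0.02,"wx":0,"wy":0,"wz":0}]' 30 80 >/dev/null;eval $B
```

```text
t 7.82 board x -0.4 y -83.4 z 42.3 | Fx(b) -6.2 Fy(b) -2.1 Fz 7.7 w 0.0437 [1.03 0.92 0.12]
t 7.90 board x -0.0 y -83.3 z 42.3 | Fx(b) -10.5 Fy(b) -2.3 Fz 10.8 w 0.0437 [1.42 1.4  0.09]
t 7.98 board x -0.0 y -83.3 z 42.4 | Fx(b) -5.6 Fy(b) -3.0 Fz 8.9 w 0.0435 [ 0.56  0.93 -0.01]
```

```bash
B='python3 -c "from h import *;bf()"'
python3 -m creep '[{"tx":0,"ty":0.005,"tz":0.04,"wx":0,"wy":0,"wz":0}]' 30 80 >/dev/null;eval $B
python3 -m creep '[{"tx":0,"ty":0.005,"tz":0.04,"wx":0,"wy":0,"wz":0}]' 30 80 >/dev/null;eval $B
python3 -m creep '[{"tx":0,"ty":0.005,"tz":0.04,"wx":0,"wy":0,"wz":0}]' 30 80 >/dev/null;eval $B
python3 -c "
from h import *
go([.519,-.0247,.0425],41)
cv2.imwrite('pics/w8.png',r.read_camera('wrist')[:,:,::-1]);np.save('w8.npy',r.camera_info('wrist')['view'])
a=cv2.imread('pics/w8.png'); cv2.imwrite('pics/w8c.png',cv2.resize(a[0:330,190:490],None,fx=2,fy=1.8,interpolation=cv2.INTER_CUBIC))"
```

```text
t 8.07 board x 0.3 y -83.3 z 42.4 | Fx(b) -10.3 Fy(b) -2.0 Fz 12.9 w 0.0433 [1.58 1.63 0.05]
t 8.15 board x 0.5 y -83.3 z 42.4 | Fx(b) -10.4 Fy(b) -2.8 Fz 13.5 w 0.0435 [1.47 1.67 0.03]
t 8.23 board x 0.6 y -83.3 z 42.5 | Fx(b) -10.3 Fy(b) -3.5 Fz 13.9 w 0.0436 [ 1.42  1.62 -0.07]
t 8.23 pos [ 0.5224 -0.0258  0.0425] F [-9.4  5.5 13.9] w 0.0436 q [-0.057  0.379 -0.307  0.892  0.013  2.365]
units now-axes t [ 0.06  0.   -0.1 ]  goal-axes t [ 0.06 -0.   -0.1 ]  w [ 0.13  0.03 -0.05]
```

View pics/w8c.png

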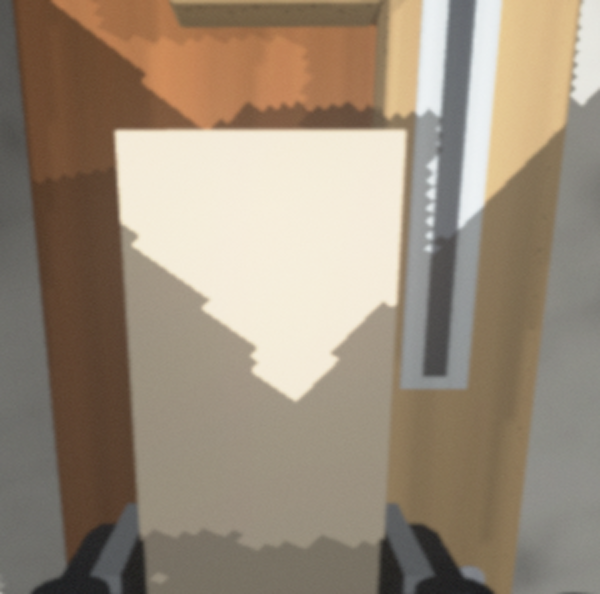

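```bash
B='python3 -c "from h import *;bf();go([.519,-.0247,.0425],41)"'
python3 -c "
from h import *
i=r.camera_info('wrist'); i['view']=np.load('w8.npy')
C=lambda L:[(190+x/2,y/1.8) for x,y in L]
O=np.array([.5848,.0293]);a=np.radians(41);yb=np.array([np.cos(a),np.sin(a)]);xb=np.array([yb[1],-yb[0]])
for n,L,z in(('fback',[(516,545),(568,120)],.04),('post end',[(115,130),(406,130)],.067),('post R',[(386,500),(406,130)],.067),('slot',[(402,388),(420,60)],.04),('stop base',[(180,25),(374,25)],.022)):
    q=onz('w',C(L),z,i)[:,:2]; d=q[1]-q[0]; q=q-O;print(n,np.degrees(np.arctan2(d[1],d[0])),(np.c_[q@xb,q@yb]*1000).round(1).tolist())
"
python3 -m creep '[{"tx":0,"ty":0.0,"tz":0,"wx":0.13,"wy":0.03,"wz":-0.05}]' 30 80 >/dev/null;eval $B
python3 -m creep '[{"tx":0,"ty":0.005,"tz":0.02,"wx":0.05,"wy":0,"wz":0}]' 30 80 >/dev/null;eval $B
```

```text
fback 41.15875629333726 [[57.4, -85.5], [57.2, 11.9]]
post end -48.8812257410442 [[-22.6, 5.5], [22.3, 5.6]]
post R 41.42055240136974 [[22.8, -62.5], [22.3, 5.6]]
slot 41.63401116623621 [[29.5, -45.4], [28.8, 23.1]]
stop base -48.99717194789138 [[-17.4, 34.7], [22.3, 34.7]]
t 8.37 board x 0.5 y -83.2 z 42.5 | Fx(b) -2.1 Fy(b) 1.0 Fz -0.0 w 0.0435 [ 0.59 -0.06  0.21]
t 8.37 pos [ 0.5223 -0.0257  0.0425] F [-0.6  2.3 -0. ] w 0.0435 q [-5.000e-02  3.740e-01 -3.130e-01  8.850e-01  1.000e-03  2.376e+00]
units now-axes t [ 0.06 -0.   -0.1 ]  goal-axes t [ 0.06 -0.   -0.1 ]  w [ 0.02  0.   -0.  ]
t 8.45 board x 0.7 y -83.2 z 42.2 | Fx(b) -4.0 Fy(b) -2.0 Fz 1.7 w 0.0437 [0.58 0.4  0.22]
t 8.45 pos [ 0.5225 -0.0258  0.0422] F [-4.1  1.7  1.7] w 0.0437 q [-0.048  0.372 -0.318  0.879 -0.003  2.378]
units now-axes t [ 0.06 -0.01 -0.11]  goal-axes t [ 0.06 -0.01 -0.11]  w [-0.03  0.    0.  ]
```

```bash
B='python3 -c "from h import *;bf();go([.519,-.0247,.0425],41)"'
python3 -m creep '[{"tx":-0.1,"ty":0.005,"tz":0.015,"wx":0,"wy":0,"wz":0},{"tx":-0.1,"ty":0.005,"tz":0.015,"wx":0,"wy":0,"wz":0},{"tx":-0.1,"ty":0.005,"tz":0.015,"wx":0,"wy":0,"wz":0}]' 30 80 >/dev/null;eval $B
```

```text
t 8.70 board x 1.4 y -78.7 z 42.0 | Fx(b) -9.4 Fy(b) -30.7 Fz 31.6 w 0.0437 [-2.24  4.76  0.23]
t 8.70 pos [ 0.5263 -0.0234  0.042 ] F [-29.3 -13.1  31.6] w 0.0437 q [-0.039  0.383 -0.301  0.89  -0.009  2.388]
units now-axes t [ 0.21 -0.02 -0.13]  goal-axes t [ 0.21 -0.02 -0.13]  w [-0.04 -0.01  0.08]
```

```bash
B='python3 -c "from h import *;bf();go([.519,-.0247,.0425],41)"'
python3 -m creep '[{"tx":0,"ty":0,"tz":0,"wx":-0.04,"wy":0,"wz":0.08}]' 30 110 >/dev/null;eval $B
python3 -m creep '[{"tx":-0.1,"ty":0,"tz":0.01,"wx":0,"wy":0,"wz":0}]' 30 110 >/dev/null;eval $B
python3 -m creep '[{"tx":-0.1,"ty":0,"tz":0.01,"wx":0,"wy":0,"wz":0}]' 30 110 >/dev/null;eval $B
python3 -c "
from h import *
cv2.imwrite('pics/w9.png',r.read_camera('wrist')[:,:,::-1]);np.save('w9.npy',r.camera_info('wrist')['view'])
a=cv2.imread('pics/w9.png'); cv2.imwrite('pics/w9c.png',cv2.resize(a[0:330,190:490],None,fx=2,fy=1.8,interpolation=cv2.INTER_CUBIC))"
```

```text
t 8.78 board x 1.4 y -78.7 z 42.4 | Fx(b) -1.4 Fy(b) 5.3 Fz -0.2 w 0.0435 [ 1.12 -0.88  0.2 ]
t 8.78 pos [ 0.5263 -0.0234  0.0424] F [ 3.1  4.5 -0.2] w 0.0435 q [-4.400e-02  3.800e-01 -3.040e-01  8.860e-01 -1.000e-03  2.382e+00]
units now-axes t [ 0.21 -0.   -0.13]  goal-axes t [ 0.21 -0.   -0.13]  w [-0.01 -0.    0.01]
t 8.87 board x 1.4 y -77.1 z 42.4 | Fx(b) -6.9 Fy(b) -14.7 Fz 9.6 w 0.0430 [-0.64  2.34  0.19]
t 8.87 pos [ 0.5275 -0.0223  0.0424] F [-15.7  -4.4   9.6] w 0.0430 q [-4.100e-02  3.840e-01 -2.990e-01  8.900e-01 -2.000e-03  2.385e+00]
units now-axes t [ 0.27 -0.   -0.13]  goal-axes t [ 0.27 -0.   -0.13]  w [-0.   -0.01  0.02]
t 8.95 board x 1.3 y -75.7 z 42.3 | Fx(b) -5.7 Fy(b) -19.6 Fz 17.7 w 0.0430 [-1.42  2.87  0.06]
t 8.95 pos [ 0.5285 -0.0213  0.0423] F [-18.5  -8.5  17.7] w 0.0430 q [-0.038  0.387 -0.293  0.894 -0.003  2.389]
units now-axes t [ 0.31 -0.01 -0.12]  goal-axes t [ 0.31 -0.01 -0.12]  w [ 0.   -0.01  0.05]
```

View pics/w9c.png

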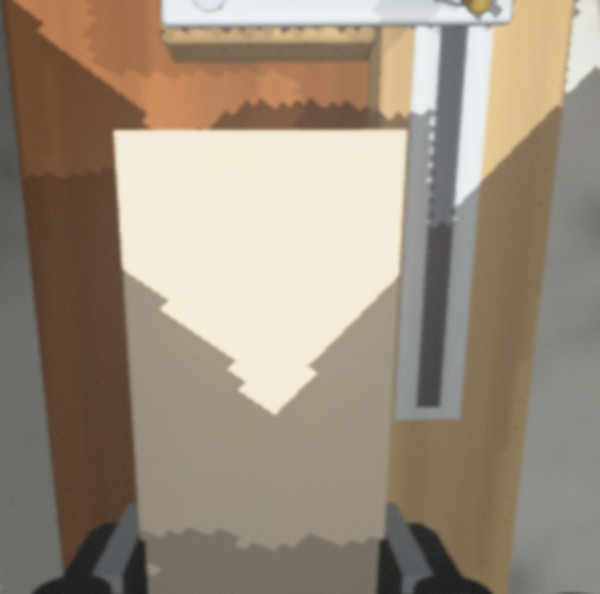

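```bash
B='python3 -c "from h import *;bf();go([.519,-.0247,.0425],41)"'
python3 -m creep '[{"tx":-0.1,"ty":-0.005,"tz":0.01,"wx":0,"wy":0,"wz":0.03},{"tx":-0.1,"ty":-0.005,"tz":0.01,"wx":0,"wy":0,"wz":0},{"tx":-0.1,"ty":-0.005,"tz":0.01,"wx":0,"wy":0,"wz":0}]' 30 110 >/dev/null;eval $B
python3 -m creep '[{"tx":-0.1,"ty":-0.005,"tz":0.01,"wx":0,"wy":0,"wz":0.03},{"tx":-0.1,"ty":-0.005,"tz":0.01,"wx":0,"wy":0,"wz":0}]' 30 110 >/dev/null;eval $B
```

```text
t 9.25 board x 1.2 y -71.4 z 42.5 | Fx(b) -4.4 Fy(b) -14.8 Fz 13.6 w 0.0432 [-0.87  2.13  0.13]
t 9.25 pos [ 0.5317 -0.0184  0.0425] F [-14.1  -6.4  13.6] w 0.0432 q [-0.031  0.397 -0.279  0.904 -0.006  2.398]
units now-axes t [ 0.46  0.01 -0.12]  goal-axes t [ 0.46 -0.   -0.12]  w [ 0.01 -0.03  0.1 ]
t 9.42 board x 1.1 y -68.4 z 42.6 | Fx(b) -6.6 Fy(b) -16.1 Fz 14.3 w 0.0431 [-0.79  2.11  0.13]
t 9.42 pos [ 0.5339 -0.0164  0.0426] F [-16.4  -5.6  14.3] w 0.0431 q [-0.026  0.402 -0.27   0.91  -0.007  2.403]
units now-axes t [ 0.56  0.01 -0.12]  goal-axes t [ 0.56  0.   -0.12]  w [ 0.02 -0.03  0.13]
```

```bash
B='python3 -c "from h import *;bf();go([.519,-.0247,.0425],41)"'
python3 -m creep '[{"tx":0,"ty":-0.005,"tz":0.01,"wx":0,"wy":0,"wz":0.13}]' 30 110 >/dev/null;eval $B
python3 -m creep '[{"tx":-0.1,"ty":0,"tz":0.01,"wx":0,"wy":0,"wz":0.04},{"tx":-0.1,"ty":-0.003,"tz":0.01,"wx":0,"wy":0,"wz":0.05},{"tx":-0.1,"ty":-0.003,"tz":0.01,"wx":0,"wy":0,"wz":0.05}]' 30 110 >/dev/null;eval $B
```

```text
t 9.50 board x 1.2 y -68.1 z 42.7 | Fx(b) -2.9 Fy(b) 4.3 Fz -2.4 w 0.0428 [ 1.18 -0.26  0.33]
t 9.50 pos [ 0.5342 -0.0163  0.0427] F [ 1.3  5.  -2.4] w 0.0428 q [-3.200e-02  3.950e-01 -2.810e-01  8.970e-01  2.000e-03  2.397e+00]
units now-axes t [ 0.57  0.01 -0.12]  goal-axes t [ 0.57  0.01 -0.12]  w [ 0.02 -0.03 -0.  ]
t 9.75 board x 1.0 y -64.0 z 42.3 | Fx(b) -5.6 Fy(b) -19.7 Fz 20.1 w 0.0431 [-2.01  3.48  0.22]
t 9.75 pos [ 0.5372 -0.0135  0.0423] F [-18.6  -8.7  20.1] w 0.0431 q [-0.03   0.397 -0.279  0.892  0.008  2.401]
units now-axes t [ 0.7  -0.01 -0.11]  goal-axes t [ 0.7  -0.01 -0.12]  w [ 0.04 -0.04 -0.07]
```

```bash
B='python3 -c "from h import *;bf();go([.519,-.0247,.0425],41)"'
python3 -m creep '[{"tx":-0.08,"ty":-0.01,"tz":0.01,"wx":0,"wy":0,"wz":-0.03},{"tx":-0.08,"ty":-0.01,"tz":0.01,"wx":0,"wy":0,"wz":0.02},{"tx":-0.08,"ty":-0.01,"tz":0.01,"wx":0,"wy":0,"wz":0.02}]' 30 110 >/dev/null;eval $B
python3 -m creep '[{"tx":-0.06,"ty":-0.006,"tz":0.01,"wx":0.04,"wy":0,"wz":0.02}]' 30 110 >/dev/null;eval $B
python3 -c "
from h import *
cv2.imwrite('pics/w10.png',r.read_camera('wrist')[:,:,::-1])
a=cv2.imread('pics/w10.png'); cv2.imwrite('pics/w10c.png',cv2.resize(a[0:200,220:490],None,fx=2.8,fy=2.8,interpolation=cv2.INTER_CUBIC))"
```

```text
t 10.00 board x 0.9 y -60.8 z 42.5 | Fx(b) -3.3 Fy(b) -10.6 Fz 5.3 w 0.0435 [-0.56  1.54  0.14]
t 10.00 pos [ 0.5395 -0.0113  0.0425] F [-10.1  -4.5   5.3] w 0.0435 q [-0.024  0.405 -0.266  0.902  0.005  2.407]
units now-axes t [ 0.81 -0.   -0.11]  goal-axes t [ 0.81 -0.   -0.11]  w [ 0.05 -0.05 -0.02]
t 10.08 board x 0.9 y -60.3 z 42.4 | Fx(b) -5.3 Fy(b) -14.9 Fz 13.4 w 0.0430 [-1.    2.56  0.19]
t 10.08 pos [ 0.5399 -0.0109  0.0424] F [-14.8  -5.7  13.4] w 0.0430 q [-2.10e-02  4.04e-01 -2.68e-01  8.99e-01  2.00e-03  2.41e+00]
units now-axes t [ 0.83 -0.01 -0.11]  goal-axes t [ 0.83 -0.   -0.11]  w [ 0.02 -0.05 -0.01]
```

View pics/w10c.png

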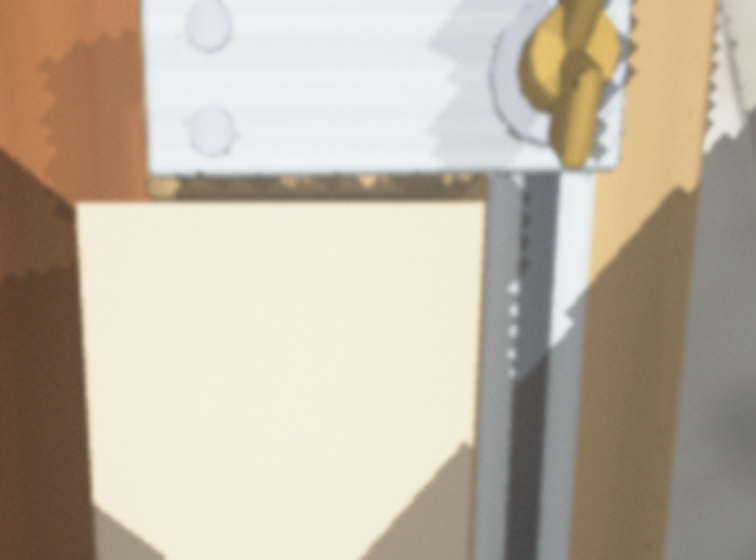

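```bash
B='python3 -c "from h import *;bf()"'
python3 -m creep '[{"tx":-0.06,"ty":-0.01,"tz":0.008,"wx":0.02,"wy":0,"wz":0.01}]' 30 110 >/dev/null;eval $B
python3 -m creep '[{"tx":-0.06,"ty":-0.01,"tz":0.008,"wx":0.02,"wy":0,"wz":0.01}]' 30 110 >/dev/null;eval $B
python3 -m creep '[{"tx":-0.06,"ty":-0.01,"tz":0.008,"wx":0.02,"wy":0,"wz":0.01}]' 30 110 >/dev/null;eval $B
python3 -m creep '[{"tx":-0.06,"ty":-0.01,"tz":0.008,"wx":0.02,"wy":0,"wz":0.01}]' 30 110 >/dev/null;eval $B;python3 -c "from h import *;go([.519,-.0247,.0425],41)"
```

```text
t 10.22 board x 0.8 y -59.7 z 42.4 | Fx(b) -3.2 Fy(b) -8.1 Fz 5.2 w 0.0430 [-0.37  1.24  0.14]
t 10.30 board x 0.8 y -58.9 z 42.4 | Fx(b) -3.8 Fy(b) -7.7 Fz 3.8 w 0.0431 [-0.37  1.22  0.09]
t 10.38 board x 0.7 y -58.1 z 42.4 | Fx(b) -2.4 Fy(b) -8.5 Fz 4.5 w 0.0430 [-0.3   1.24  0.14]
t 10.47 board x 0.7 y -57.3 z 42.3 | Fx(b) -2.9 Fy(b) -8.3 Fz 4.1 w 0.0430 [-0.3   1.2   0.12]
t 10.47 pos [ 0.542  -0.0088  0.0423] F [-8.2 -3.2  4.1] w 0.0430 q [-0.013  0.406 -0.265  0.897 -0.005  2.42 ]
units now-axes t [ 0.93 -0.   -0.1 ]  goal-axes t [ 0.93 -0.01 -0.1 ]  w [-0.06 -0.06  0.02]
```

Very steady: 0.8 mm/row with 8 N sliding drag. Continue in that regime until the force rises.

```bash
B='python3 -c "from h import *;bf()"'
python3 -m creep '[{"tx":-0.06,"ty":-0.01,"tz":0.008,"wx":0,"wy":0,"wz":0.01}]' 30 110 >/dev/null;eval $B
python3 -m creep '[{"tx":-0.05,"ty":-0.008,"tz":0.008,"wx":0,"wy":0,"wz":0.01}]' 30 110 >/dev/null;eval $B
python3 -m creep '[{"tx":-0.05,"ty":-0.008,"tz":0.008,"wx":0,"wy":0,"wz":0.01}]' 30 110 >/dev/null;eval $B
```

```text
t 10.55 board x 0.7 y -56.4 z 42.3 | Fx(b) -2.5 Fy(b) -9.6 Fz 5.1 w 0.0433 [-0.33  1.2   0.05]
t 10.63 board x 0.7 y -55.9 z 42.3 | Fx(b) -3.8 Fy(b) -10.4 Fz 6.2 w 0.0429 [-0.45  1.38  0.09]
t 10.72 board x 0.6 y -55.5 z 42.3 | Fx(b) -3.9 Fy(b) -11.1 Fz 8.1 w 0.0431 [-0.56  1.55  0.14]
```

```bash
B='python3 -c "from h import *;bf()"'
python3 -m creep '[{"tx":-0.05,"ty":-0.01,"tz":0.008,"wx":0,"wy":0,"wz":0.01}]' 30 110 >/dev/null;eval $B
python3 -m creep '[{"tx":-0.05,"ty":-0.01,"tz":0.008,"wx":0,"wy":0,"wz":0.01}]' 30 110 >/dev/null;eval $B
python3 -m creep '[{"tx":-0.05,"ty":-0.01,"tz":0.008,"wx":0,"wy":0,"wz":0.01}]' 30 110 >/dev/null;eval $B;python3 -c "from h import *;go([.519,-.0247,.0425],41)"
```

```text
t 10.80 board x 0.6 y -55.2 z 42.4 | Fx(b) -3.8 Fy(b) -14.0 Fz 9.0 w 0.0431 [-1.02  1.94  0.11]
t 10.88 board x 0.6 y -55.1 z 42.4 | Fx(b) -3.1 Fy(b) -15.2 Fz 9.6 w 0.0433 [-1.1   2.05  0.2 ]
t 10.97 board x 0.6 y -55.2 z 42.4 | Fx(b) -2.8 Fy(b) -13.5 Fz 9.3 w 0.0431 [-0.83  1.77  0.19]
t 10.97 pos [ 0.5436 -0.0073  0.0424] F [-12.   -6.7   9.3] w 0.0431 q [-0.009  0.413 -0.253  0.908 -0.008  2.426]
units now-axes t [ 1.    0.01 -0.09]  goal-axes t [ 1.  -0.  -0.1]  w [-0.04 -0.08  0.07]
```

```bash
B='python3 -c "from h import *;bf()"'
python3 -m creep '[{"tx":-0.05,"ty":-0.02,"tz":0.005,"wx":0,"wy":0,"wz":0.03}]' 30 110 >/dev/null;eval $B
python3 -m creep '[{"tx":-0.06,"ty":-0.02,"tz":0.005,"wx":0,"wy":0,"wz":0.03}]' 30 110 >/dev/null;eval $B
python3 -m creep '[{"tx":-0.07,"ty":-0.02,"tz":0.005,"wx":0,"wy":0,"wz":0.03}]' 30 110 >/dev/null;eval $B
python3 -c "
from h import *
go([.519,-.0247,.0425],41)
cv2.imwrite('pics/w11.png',r.read_camera('wrist')[:,:,::-1]);np.save('w11.npy',r.camera_info('wrist')['view'])
a=cv2.imread('pics/w11.png'); cv2.imwrite('pics/w11c.png',cv2.resize(a[0:200,220:490],None,fx=2.8,fy=2.8,interpolation=cv2.INTER_CUBIC))"
```

```text
t 11.05 board x 0.6 y -55.1 z 42.7 | Fx(b) -2.2 Fy(b) -11.1 Fz 4.6 w 0.0430 [-0.89  1.35  0.26]
t 11.13 board x 0.5 y -55.0 z 42.9 | Fx(b) -1.2 Fy(b) -14.5 Fz 5.0 w 0.0429 [-1.48  1.9   0.27]
t 11.22 board x 0.5 y -54.9 z 42.9 | Fx(b) -0.8 Fy(b) -18.6 Fz 5.4 w 0.0432 [-1.94  2.14  0.28]
t 11.22 pos [ 0.5436 -0.0071  0.0429] F [-14.6 -11.6   5.4] w 0.0432 q [-0.009  0.413 -0.252  0.909 -0.008  2.427]
units now-axes t [ 1.01  0.02 -0.09]  goal-axes t [ 1.    0.01 -0.1 ]  w [-0.03 -0.09  0.07]
```

View pics/w11c.png

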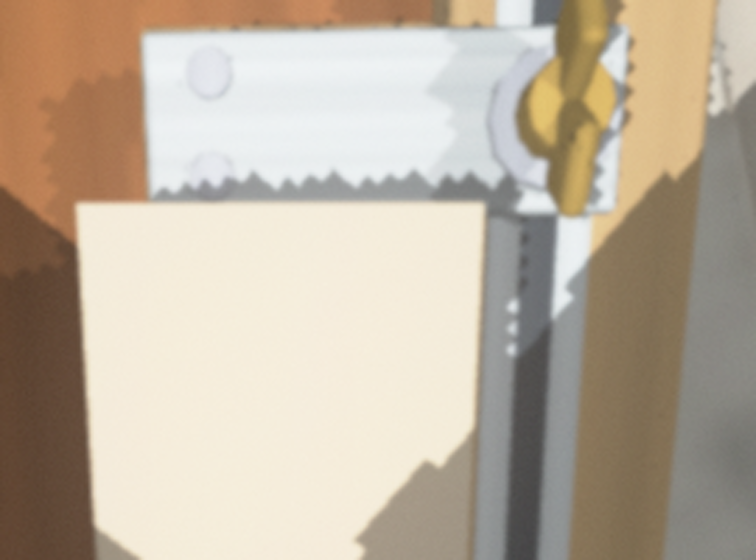

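```bash
B='python3 -c "from h import *;bf()"'
python3 -m creep '[{"tx":-0.05,"ty":0,"tz":0.005,"wx":-0.03,"wy":0,"wz":0.08}]' 30 110 >/dev/null;eval $B
python3 -m creep '[{"tx":-0.07,"ty":-0.01,"tz":0.005,"wx":0,"wy":0,"wz":0.03}]' 30 110 >/dev/null;eval $B
python3 -m creep '[{"tx":-0.08,"ty":-0.015,"tz":0.005,"wx":0,"wy":0,"wz":0.03}]' 30 110 >/dev/null;eval $B
python3 -c "from h import *;go([.519,-.0247,.0425],41);cv2.imwrite('pics/s11.png',r.read_camera('scene')[:,:,::-1])
a=cv2.imread('pics/s11.png'); cv2.imwrite('pics/s11c.png',cv2.resize(a[150:310,260:460],None,fx=4,fy=3.75,interpolation=cv2.INTER_CUBIC)[:400])"
```

```text
t 11.35 board x 0.5 y -55.0 z 42.5 | Fx(b) -1.2 Fy(b) -11.6 Fz 7.0 w 0.0435 [-1.26  1.19  0.38]
t 11.43 board x 0.6 y -55.1 z 42.4 | Fx(b) -3.6 Fy(b) -19.6 Fz 13.7 w 0.0426 [-1.97  2.73  0.48]
t 11.52 board x 0.5 y -55.0 z 42.4 | Fx(b) -3.0 Fy(b) -20.1 Fz 12.4 w 0.0431 [-2.17  2.74  0.51]
t 11.52 pos [ 0.5436 -0.0072  0.0424] F [-17.2 -11.   12.4] w 0.0431 q [-1.200e-02  4.130e-01 -2.540e-01  9.070e-01 -2.000e-03  2.425e+00]
units now-axes t [ 1.    0.   -0.09]  goal-axes t [ 1.  -0.  -0.1]  w [-0.   -0.11  0.04]
```

View pics/s11c.png

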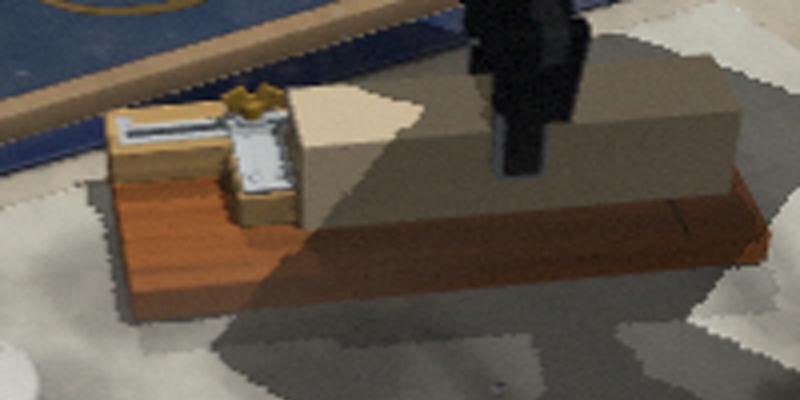

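```bash
B='python3 -c "from h import *;bf();go([.519,-.0247,.0425],41)"'
python3 -m creep '[{"tx":-0.03,"ty":0.005,"tz":0.04,"wx":0.02,"wy":0,"wz":0.03}]' 30 110 >/dev/null;eval $B
python3 -m creep '[{"tx":-0.03,"ty":0.005,"tz":0.05,"wx":0.03,"wy":0,"wz":0.03}]' 30 110 >/dev/null;eval $B
```

```text
t 11.65 board x 0.7 y -55.2 z 42.3 | Fx(b) -19.7 Fy(b) -5.0 Fz 25.0 w 0.0430 [2.63 2.62 0.58]
t 11.65 pos [ 0.5436 -0.0074  0.0423] F [-16.7  11.6  25. ] w 0.0430 q [-1.300e-02  4.120e-01 -2.560e-01  9.050e-01 -2.000e-03  2.424e+00]
units now-axes t [ 1.   -0.01 -0.09]  goal-axes t [ 1.   -0.01 -0.1 ]  w [-0.   -0.1   0.02]
t 11.73 board x 0.7 y -55.1 z 42.3 | Fx(b) -19.8 Fy(b) -9.5 Fz 24.7 w 0.0432 [2.05 3.58 0.44]
t 11.73 pos [ 0.5436 -0.0074  0.0423] F [-20.2   8.7  24.7] w 0.0432 q [-0.013  0.41  -0.258  0.902 -0.     2.423]
units now-axes t [ 1.   -0.01 -0.09]  goal-axes t [ 1.   -0.01 -0.1 ]  w [-0.01 -0.1  -0.  ]
```

```bash
B='python3 -c "from h import *;bf();go([.519,-.0247,.0425],41)"'
python3 -m creep '[{"tx":-0.03,"ty":-0.005,"tz":0.045,"wx":0.02,"wy":0,"wz":0.01}]' 30 110 >/dev/null;eval $B
python3 -m creep '[{"tx":-0.03,"ty":-0.005,"tz":0.045,"wx":0.02,"wy":0,"wz":0.01}]' 30 110 >/dev/null;eval $B
```

```text
t 11.82 board x 0.8 y -55.1 z 42.3 | Fx(b) -9.6 Fy(b) -7.3 Fz 7.0 w 0.0429 [0.78 1.98 0.64]
t 11.82 pos [ 0.5437 -0.0074  0.0423] F [-11.9   2.5   7. ] w 0.0429 q [-0.014  0.41  -0.258  0.902 -0.     2.422]
units now-axes t [ 1.   -0.01 -0.1 ]  goal-axes t [ 1.   -0.01 -0.11]  w [-0.01 -0.09 -0.  ]
t 11.90 board x 0.8 y -55.1 z 42.3 | Fx(b) -11.8 Fy(b) -8.2 Fz 10.9 w 0.0430 [0.82 2.21 0.51]
t 11.90 pos [ 0.5437 -0.0075  0.0423] F [-13.9   3.5  10.9] w 0.0430 q [-0.014  0.411 -0.258  0.902 -0.     2.421]
units now-axes t [ 1.   -0.01 -0.1 ]  goal-axes t [ 1.   -0.01 -0.11]  w [-0.   -0.08 -0.  ]
```

```bash
B='python3 -c "from h import *;bf();go([.519,-.0247,.0425],41)"'
python3 -m creep '[{"tx":-0.03,"ty":0,"tz":0.05,"wx":0.02,"wy":-0.03,"wz":0.01}]' 30 110 >/dev/null;eval $B
python3 -m creep '[{"tx":-0.03,"ty":0,"tz":0.05,"wx":0.02,"wy":-0.03,"wz":0.01}]' 30 110 >/dev/null;eval $B
python3 -c "from h import *
cv2.imwrite('pics/w12.png',r.read_camera('wrist')[:,:,::-1]);np.save('w12.npy',r.camera_info('wrist')['view'])
a=cv2.imread('pics/w12.png'); cv2.imwrite('pics/w12c.png',cv2.resize(a[0:330,190:490],None,fx=2,fy=1.8,interpolation=cv2.INTER_CUBIC))"
```

```text
t 11.98 board x 1.0 y -55.1 z 42.3 | Fx(b) -12.7 Fy(b) -9.9 Fz 18.0 w 0.0430 [0.91 2.62 0.1 ]
t 11.98 pos [ 0.5438 -0.0076  0.0423] F [-15.8   3.   18. ] w 0.0430 q [-0.014  0.411 -0.257  0.902 -0.     2.417]
units now-axes t [ 1.   -0.01 -0.11]  goal-axes t [ 1.   -0.01 -0.11]  w [-0.   -0.05 -0.  ]
t 12.07 board x 1.3 y -55.1 z 42.3 | Fx(b) -12.5 Fy(b) -9.5 Fz 16.0 w 0.0430 [0.86 2.47 0.12]
t 12.07 pos [ 0.5441 -0.0078  0.0423] F [-15.4   3.2  16. ] w 0.0430 q [-0.014  0.411 -0.257  0.903 -0.     2.413]
units now-axes t [ 1.   -0.01 -0.12]  goal-axes t [ 1.   -0.01 -0.12]  w [-0.   -0.01  0.  ]
```

View pics/w12c.png

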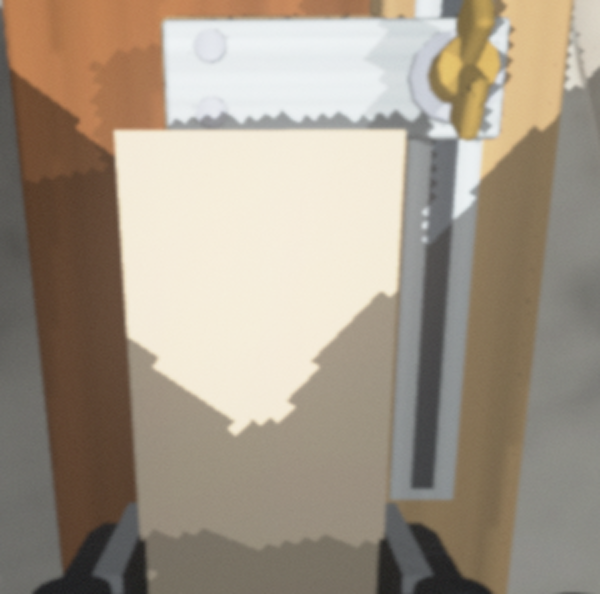

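```bash
B='python3 -c "from h import *;bf();go([.519,-.0247,.0425],41)"'
python3 -m creep '[{"tx":-0.03,"ty":-0.003,"tz":0.05,"wx":0.02,"wy":-0.02,"wz":0.01}]' 30 110 >/dev/null;eval $B
python3 -m creep '[{"tx":-0.03,"ty":-0.003,"tz":0.05,"wx":0.02,"wy":-0.02,"wz":0.01}]' 30 110 >/dev/null;eval $B
python3 -m creep '[{"tx":-0.03,"ty":-0.003,"tz":0.05,"wx":0.02,"wy":-0.02,"wz":0.01}]' 30 110 >/dev/null;eval $B
```

```text
t 12.20 board x 1.4 y -55.1 z 42.3 | Fx(b) -13.8 Fy(b) -9.2 Fz 14.5 w 0.0431 [1.33 2.86 0.03]
t 12.20 pos [ 0.5442 -0.0079  0.0423] F [-15.9   4.4  14.5] w 0.0431 q [-0.014  0.412 -0.256  0.903 -0.     2.41 ]
units now-axes t [ 1.   -0.01 -0.13]  goal-axes t [ 1.   -0.01 -0.13]  w [-0.    0.02  0.  ]
t 12.28 board x 1.5 y -55.1 z 42.3 | Fx(b) -15.6 Fy(b) -9.0 Fz 15.0 w 0.0433 [ 1.35  2.86 -0.55]
t 12.28 pos [ 0.5442 -0.0079  0.0423] F [-17.    5.9  15. ] w 0.0433 q [-0.015  0.412 -0.255  0.904  0.     2.407]
units now-axes t [ 1.   -0.01 -0.13]  goal-axes t [ 1.   -0.01 -0.13]  w [0.   0.04 0.  ]
t 12.37 board x 1.5 y -55.1 z 42.3 | Fx(b) -15.7 Fy(b) -8.3 Fz 15.8 w 0.0432 [ 1.31  2.63 -0.98]
t 12.37 pos [ 0.5442 -0.0079  0.0423] F [-16.6   6.4  15.8] w 0.0432 q [-1.500e-02  4.130e-01 -2.550e-01  9.040e-01  1.000e-03  2.405e+00]
units now-axes t [ 1.   -0.01 -0.14]  goal-axes t [ 1.   -0.01 -0.13]  w [0.01 0.06 0.  ]
```

```bash
B='python3 -c "from h import *;bf();go([.519,-.0247,.0425],41)"'
python3 -m creep '[{"tx":-0.03,"ty":-0.003,"tz":0.05,"wx":0.02,"wy":0.01,"wz":0.01}]' 30 110 >/dev/null;eval $B
python3 -m creep '[{"tx":-0.03,"ty":-0.003,"tz":0.05,"wx":0.02,"wy":0,"wz":0.01}]' 30 110 >/dev/null;eval $B
python3 -m creep '[{"tx":-0.03,"ty":-0.003,"tz":0.05,"wx":0.02,"wy":0,"wz":0.01}]' 30 110 >/dev/null;eval $B
```

```text
t 12.45 board x 1.5 y -55.1 z 42.3 | Fx(b) -14.5 Fy(b) -9.4 Fz 15.1 w 0.0430 [ 1.27  2.65 -0.63]
t 12.45 pos [ 0.5442 -0.0079  0.0423] F [-16.6   4.8  15.1] w 0.0430 q [-1.500e-02  4.130e-01 -2.540e-01  9.050e-01  1.000e-03  2.406e+00]
units now-axes t [ 1.   -0.01 -0.13]  goal-axes t [ 1.   -0.01 -0.13]  w [0.02 0.05 0.  ]
t 12.53 board x 1.5 y -55.1 z 42.3 | Fx(b) -16.0 Fy(b) -8.5 Fz 14.7 w 0.0434 [ 1.21  2.66 -0.57]
t 12.53 pos [ 0.5442 -0.0079  0.0423] F [-16.9   6.5  14.7] w 0.0434 q [-1.500e-02  4.130e-01 -2.540e-01  9.060e-01  1.000e-03  2.406e+00]
units now-axes t [ 1.   -0.   -0.13]  goal-axes t [ 1.   -0.01 -0.13]  w [0.02 0.05 0.  ]
t 12.62 board x 1.5 y -55.1 z 42.4 | Fx(b) -14.6 Fy(b) -9.6 Fz 15.8 w 0.0433 [ 1.24  2.6  -0.59]
t 12.62 pos [ 0.5442 -0.0079  0.0424] F [-16.8   4.7  15.8] w 0.0433 q [-1.600e-02  4.140e-01 -2.530e-01  9.060e-01  2.000e-03  2.406e+00]
units now-axes t [ 1.   -0.   -0.13]  goal-axes t [ 1.   -0.   -0.13]  w [0.03 0.04 0.  ]
```

```bash
B='python3 -c "from h import *;bf();go([.519,-.0247,.0425],41)"'
python3 -m creep '[{"tx":-0.05,"ty":-0.015,"tz":0.02,"wx":0.03,"wy":0.005,"wz":0.01}]' 30 110 >/dev/null;eval $B
python3 -m creep '[{"tx":-0.06,"ty":-0.02,"tz":0.02,"wx":0.01,"wy":0,"wz":0.02}]' 30 110 >/dev/null;eval $B
python3 -m creep '[{"tx":-0.07,"ty":-0.02,"tz":0.02,"wx":0.01,"wy":0,"wz":0.02}]' 30 110 >/dev/null;eval $B
```

```text
t 12.70 board x 1.4 y -54.9 z 42.5 | Fx(b) -0.9 Fy(b) -13.4 Fz 4.5 w 0.0430 [-1.39  1.62 -0.23]
t 12.70 pos [ 0.5442 -0.0078  0.0425] F [-10.7  -8.1   4.5] w 0.0430 q [-0.014  0.413 -0.253  0.906 -0.     2.409]
units now-axes t [ 1.    0.   -0.13]  goal-axes t [ 1.   -0.   -0.13]  w [0.01 0.03 0.01]
t 12.78 board x 1.4 y -54.9 z 42.5 | Fx(b) -1.9 Fy(b) -15.0 Fz 4.5 w 0.0429 [-1.24  2.13 -0.08]
t 12.78 pos [ 0.5442 -0.0078  0.0425] F [-12.6  -8.4   4.5] w 0.0429 q [-1.40e-02  4.14e-01 -2.52e-01  9.07e-01 -1.00e-03  2.41e+00]
units now-axes t [ 1.    0.   -0.13]  goal-axes t [ 1.    0.   -0.13]  w [0.01 0.03 0.03]
t 12.87 board x 1.4 y -55.0 z 42.5 | Fx(b) -3.2 Fy(b) -17.4 Fz 7.3 w 0.0427 [-1.34  2.63  0.07]
t 12.87 pos [ 0.5442 -0.0078  0.0425] F [-15.2  -9.    7.3] w 0.0427 q [-0.013  0.415 -0.251  0.909 -0.003  2.411]
units now-axes t [ 1.    0.01 -0.13]  goal-axes t [ 1.    0.   -0.13]  w [0.   0.02 0.04]
```

```bash
B='python3 -c "from h import *;bf();go([.519,-.0247,.0425],41)"'
python3 -m creep '[{"tx":-0.04,"ty":0,"tz":0.045,"wx":0.02,"wy":-0.02,"wz":0.03}]' 30 110 >/dev/null;eval $B
python3 -m creep '[{"tx":-0.04,"ty":-0.003,"tz":0.05,"wx":0.025,"wy":-0.005,"wz":0.015}]' 30 110 >/dev/null;eval $B
python3 -m creep '[{"tx":-0.04,"ty":-0.003,"tz":0.05,"wx":0.025,"wy":-0.005,"wz":0.015}]' 30 110 >/dev/null;eval $B
```

```text
t 12.95 board x 1.5 y -55.1 z 42.3 | Fx(b) -19.0 Fy(b) -7.9 Fz 25.1 w 0.0433 [ 2.13  3.26 -0.33]
t 12.95 pos [ 0.5442 -0.008   0.0423] F [-18.4   9.1  25.1] w 0.0433 q [-1.400e-02  4.140e-01 -2.520e-01  9.070e-01 -2.000e-03  2.408e+00]
units now-axes t [ 1.   -0.   -0.13]  goal-axes t [ 1.   -0.01 -0.13]  w [0.01 0.04 0.03]
t 13.03 board x 1.5 y -55.1 z 42.3 | Fx(b) -16.8 Fy(b) -11.0 Fz 20.9 w 0.0428 [ 1.51  3.3  -0.5 ]
t 13.03 pos [ 0.5442 -0.0079  0.0423] F [-19.3   5.4  20.9] w 0.0428 q [-1.400e-02  4.140e-01 -2.520e-01  9.080e-01 -1.000e-03  2.408e+00]
units now-axes t [ 1.   -0.   -0.13]  goal-axes t [ 1.   -0.01 -0.13]  w [0.01 0.04 0.03]
t 13.12 board x 1.5 y -55.1 z 42.3 | Fx(b) -15.1 Fy(b) -12.1 Fz 16.7 w 0.0432 [ 1.04  3.01 -0.6 ]
t 13.12 pos [ 0.5442 -0.0079  0.0423] F [-19.    3.4  16.7] w 0.0432 q [-1.400e-02  4.140e-01 -2.520e-01  9.080e-01 -1.000e-03  2.408e+00]
units now-axes t [ 1.   -0.   -0.13]  goal-axes t [ 1.   -0.01 -0.13]  w [0.01 0.04 0.03]
```

```bash
B='python3 -c "from h import *;bf()"'
python3 -m creep '[{"tx":-0.04,"ty":-0.005,"tz":0.05,"wx":0.02,"wy":0.005,"wz":0.015},{"tx":-0.04,"ty":-0.005,"tz":0.05,"wx":0.02,"wy":0.002,"wz":0.015}]' 30 110 >/dev/null;eval $B
python3 -c "
from h import *
for k in range(6): a=r.read_camera('scene');bf()
cv2.imwrite('pics/s13.png',a[:,:,::-1]);cv2.imwrite('pics/s13c.png',cv2.resize(a[150:310,260:460,::-1],None,fx=4,fy=3.75,interpolation=cv2.INTER_CUBIC)[:400])
a=r.read_camera('side');cv2.imwrite('pics/d13.png',a[:,:,::-1]);bf()
cv2.imwrite('pics/d13c.png',cv2.resize(a[180:290,260:480,::-1],None,fx=3.6,fy=3.6,interpolation=cv2.INTER_CUBIC))
"
```

```text
t 13.28 board x 1.5 y -55.1 z 42.4 | Fx(b) -13.6 Fy(b) -10.2 Fz 16.4 w 0.0432 [ 0.94  2.79 -0.31]
t 13.33 board x 1.4 y -55.0 z 42.4 | Fx(b) -13.8 Fy(b) -10.5 Fz 15.9 w 0.0432 [ 0.99  2.91 -0.28]
t 13.38 board x 1.5 y -55.0 z 42.4 | Fx(b) -14.2 Fy(b) -10.3 Fz 16.2 w 0.0432 [ 0.98  2.87 -0.29]
t 13.43 board x 1.5 y -55.0 z 42.4 | Fx(b) -14.1 Fy(b) -11.4 Fz 17.1 w 0.0428 [ 0.99  2.91 -0.36]
t 13.48 board x 1.5 y -55.0 z 42.3 | Fx(b) -14.3 Fy(b) -10.6 Fz 15.6 w 0.0429 [ 0.96  2.89 -0.33]
t 13.53 board x 1.5 y -55.0 z 42.4 | Fx(b) -13.9 Fy(b) -11.2 Fz 15.8 w 0.0428 [ 0.96  2.83 -0.32]
t 13.58 board x 1.5 y -55.1 z 42.4 | Fx(b) -15.2 Fy(b) -9.7 Fz 16.6 w 0.0429 [ 0.99  2.87 -0.32]
t 13.63 board x 1.4 y -55.1 z 42.4 | Fx(b) -13.7 Fy(b) -11.2 Fz 15.6 w 0.0431 [ 1.    2.84 -0.31]
```

View pics/s13c.png

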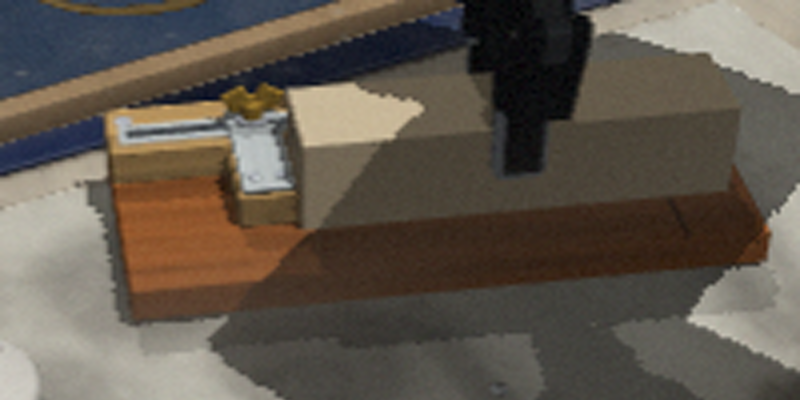

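View pics/d13c.png

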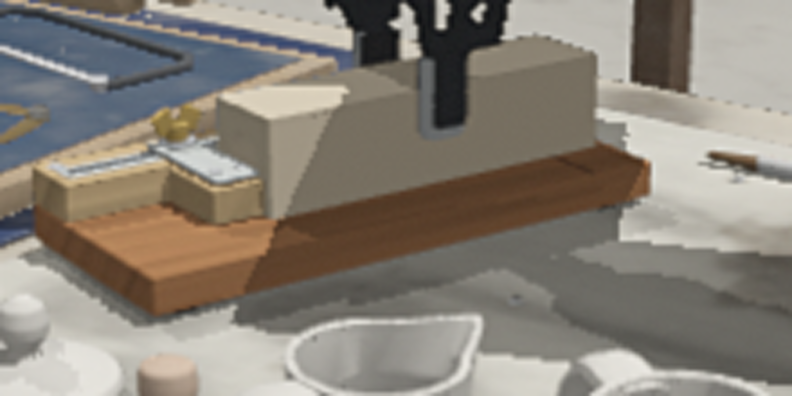

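```bash
B='python3 -c "from h import *;bf()"'
python3 -m creep '[{"tx":-0.04,"ty":-0.009,"tz":0.056,"wx":0.015,"wy":0.004,"wz":0.012}]' 30 110 >/dev/null;eval $B
python3 -m creep '[{"tx":-0.04,"ty":-0.009,"tz":0.056,"wx":0.015,"wy":0.004,"wz":0.012}]' 30 110 >/dev/null;eval $B
```

```text
t 13.72 board x 1.5 y -55.1 z 42.4 | Fx(b) -15.8 Fy(b) -9.5 Fz 12.9 w 0.0430 [ 1.27  2.83 -0.24]
t 13.80 board x 1.5 y -55.1 z 42.4 | Fx(b) -14.3 Fy(b) -9.9 Fz 14.4 w 0.0434 [ 1.12  2.75 -0.23]
```

```bash
python3 -c "
from h import *
a0=cv2.imread('pics/scene0.png')
for k in range(8): a=r.read_camera('scene')
bf();go([.519,-.0247,.0425],41)
a=cv2.cvtColor(a,cv2.COLOR_RGB2BGR)
for n,(x0,y0,w,h) in {'screw':(314,170,18,13),'block L':(315,186,13,24),'fence L':(286,175,20,22)}.items():
    up=lambda z:cv2.resize(z,None,fx=8,fy=8,interpolation=cv2.INTER_CUBIC)
    res=cv2.matchTemplate(up(a[y0-5:y0+h+5,x0-5:x0+w+5]),up(a0[y0:y0+h,x0:x0+w]),cv2.TM_CCOEFF_NORMED)
    _,v,_,l=cv2.minMaxLoc(res);print(n,'shift px',(l[0]-40)/8,(l[1]-40)/8,'score %.2f'%v)
for n,(x0,y0,w,h) in {'lid':(222,232,50,42),'stamp':(240,276,20,24)}.items():
    print(n,np.abs(a[y0:y0+h,x0:x0+w].astype(int)-a0[y0:y0+h,x0:x0+w]).mean())
"
```

```text
t 14.20 board x 1.5 y -55.0 z 42.4 | Fx(b) -15.2 Fy(b) -9.9 Fz 14.6 w 0.0424 [ 1.09  2.81 -0.21]
t 14.20 pos [ 0.5442 -0.0079  0.0424] F [-17.5   5.   14.6] w 0.0424 q [-1.500e-02  4.170e-01 -2.470e-01  9.130e-01  1.000e-03  2.408e+00]
units now-axes t [ 1.    0.   -0.13]  goal-axes t [ 1.   -0.   -0.13]  w [0.05 0.03 0.04]
screw shift px -0.125 0.0 score 0.88
block L shift px 0.0 0.0 score 1.00
fence L shift px 0.0 0.0 score 0.98
lid 8.60920634920635
stamp 7.824305555555555
```

```bash
python3 -c "
from h import *
bf();print(r.sign_off());bf()"
```

```text
t 14.20 board x 1.5 y -55.0 z 42.4 | Fx(b) -15.2 Fy(b) -9.9 Fz 14.6 w 0.0424 [ 1.09  2.81 -0.21]
the job is handed in; nothing more can be done
None
the job is handed in; nothing more can be done
```

The post is on the bed, against the fence and with its end at the length stop. I handed the job in at 14.2 s with the arm still holding the diagonal push.

**What I did:** I gripped the post, turned it 20° and laid it on the bed. I slid it along the fence until it stalled at the stop. The forward push then built to about 20 N without the post moving, against about 8 N of drag while it was still sliding. I then squared the post up to the fence and confirmed the stop contact a second time.

**Last checks:**
- **Push:** the force readings were steady for the last 0.4 s: about 15 N into the fence, 15 N down, and 10 N along the fence towards the stop.
- **Bed load:** the post's weight adds about 4 N, so the bed carries about 19 N, close to the 20 N limit.
- **Stop:** it stands where it was in the first camera picture, to within about 0.1 pixel.

**What went less well:**
- **Hard first touch:** when I first lowered the post, the wrist force spiked to about 108 N, under the 120 N limit. I used much smaller steps after that.
- **Post not square at first:** it lay about 0.6° out of line with the fence until I turned it. After that the twist reading dropped to about -0.2 N m.
- **Small tool tilt:** the tool ended about 0.3° off level.
- **Bystanders not measured exactly:** the picture areas around the pot lid and stamp changed in brightness, which I put down to the arm's shadow. The arm never came near either one.

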